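# Press a plant stand's side slats home against the bench stop

### The arm

A 7-joint arm with a two-finger parallel gripper is mounted at the origin on a cart in front of the work surface, level with it; the furniture and walls round the work are solid. World frame = base frame: x ahead of the robot, y to its left, z up, the work surface at z = 0. Lengths are in m, angles in rad, forces in N, time in s.
With the tool pointing down it reaches from about 0.425 to 0.925 m from the base axis. Payload 6.8 kg.
Tool frame: the origin (TCP) lies at the very end of the fingers, on their centre line; the grasp point (between the pads) lies 19 mm behind it; z points along the fingers, y is the line along which they close (so a half turn about z gives the same grasp; the last joint's range is limited). The gripper opens to 85 mm and grips with 20 to 120 N. Pads are 22 mm wide; open, the fingers measure 114 mm over their backs; the gripper's body (76 mm by 85 mm) begins 54 mm behind the grasp point. The pads swing forward as they close: fully open they stand 13 mm farther back than shut.
Start: joints at [1.051, 0.477, 0.022, 1.555, -0.011, 1.109, -0.083], TCP at [0.27, -0.619, 0.231] pointing down, gripper open.
Joint ranges: [-2.96, 2.96], [-0.34, 2.1], [-1.41, 1.46], [0.24, 2.44], [-1.37, 4.51], [0.17, 1.92], [-2.96, 2.96]. Speed limits (rad/s): [2.39, 2.39, 3.14, 3.14, 3.14, 3.14, 3.14].

### API

Orientations are given as a rotation vector (axis times angle).
In Python, from bench import get_obs, grab_frame, hand_in gives the robot as it stands.
- The arm moves only by the tool drive_tool, never from a script. Its argument "rows" is a list of rows, each an object with "offset": the shift along the tool's x, y, z as a fraction of full scale, a list of three; "rotation": the turn, a rotation vector about the tool's x, y, z as a fraction of full scale, a list of three; "claw": the opening, from 0 (shut) to 1 (fully open). In form: [{"offset": [tx, ty, tz], "rotation": [wx, wy, wz], "claw": claw}, ...]. A call has 1 to 20 rows; each row is the pose to reach, as a shift and turn from the pose commanded when the call began, along the tool's axes at that moment; what a row does not reach only later rows make up. Full scale, the value 1, is 0.15 m for a shift and 2 rad for a turn. A row lasts 1/12 s, in which the tool goes at most 41.7 mm and 7.16 degrees, less where a joint would pass 70% of its speed; a pose out of reach is approached as far as the arm can. A call with a number of a shift or a turn outside -1 to 1 is refused whole. A call with a gripper value outside its range is refused whole. The fingers move at their own pace and stop on an object; "force" is the grip in N (left out, the last holds). Time passes only in rows, so rows that repeat a pose let the fingers close. It gives the time, the measured TCP pose, the force, the opening and the grip force at its end, in the units of the state.
- get_obs(): the state, without advancing time (a new reading comes with each control period).
- grab_frame(name): name is "scene" or "top" or "wrist"; returns a dict with "frame" (384x512x3 uint8, red, green, blue), "z_map" (384x512 float32, m along the optical axis (not along the pixel's ray), 0 where there is no reading), "vfov" (degrees; the focal length in pixels is half the picture's height over the tangent of half this angle, whatever the lens; pixels are square), "cx", "cy" (the principal point, pixels), "D" ([k1, k2, p1, p2, k3] as OpenCV has them; the pictures are not rectified), "R" (3x3) and "t" (3): a world point X has camera coordinates R X + t. Camera axes: x right, y down, z forward; pixel columns grow to the right and rows downward; lengths in m; the calibration is good to about 2 mm. A picture is of the moment at which its call begins.
- hand_in(): hands the job in; it is judged then, once.
The state is a dict: "clock": time; "joints": joint angles; "qvel": joint speeds; "tau": joint torques, N m; "tcp_pos": TCP position; "orientation": TCP orientation; "contact_force": force on the tool from outside, world axes, zero at the start; "moment": the same for the moment, N m; "grip_width": finger opening in m; "gripper_force": force on a finger pad.
Only numpy, scipy, OpenCV 4.12 (cv2) and the standard library are available. Lean on these libraries where they do the work, as an engineer would, in place of code of your own. Each camera call takes 0.05 s, during which the arm holds its last target. There are 200 camera calls.

### The job

Three of the four side slats of the wooden plant stand stand out on their dowels: press each one fully home by sliding the stand over the table and pushing that side squarely against the steel bench stop, turning the stand between passes so that the next side meets the stop. Move the stand by the hand slot in its top and keep it flat on the table; the gripper itself must not press on the loose slats, and the other things on the table are to stay where they are. When all three slats are home, leave the stand at rest on the table.

Things in the scene. Friction and masses are not known exactly. Their poses are not given: they have to be found in the camera images.
- stand: the workpiece: a square plant stand of pale wood, 130x130 mm and 56 mm high without its slats, hollow and open underneath, about 0.6 kg, too wide to grasp. Origin on the table under its middle, z up. Each side carries a darker wooden slat 100 mm long, 12 mm thick, 8 to 46 mm above the table. The slat on its -x side is fixed, already home; those on the +x, +y and -y sides are loose on dowels
- slot (a point): middle of the stand's hand slot, level with its top (56 mm up, over the origin), axes as the stand's. The slot is 100 mm long along x, 36 mm wide along y, straight through the 12 mm top board into the hollow (106x106 mm, down to the table): fingers reach in from above, apart along x, and push, pull or turn the stand by the slot's edges
- slat_front (a joint): the slat on the stand's +x side: 0 = stands 12 mm off the stand's side (outer face 89 mm from the origin), 0.012 = fully home (77 mm). Starts anywhere between 0 and 0.005. It slides stiffly, needs about 6 N and stays where it is left
- slat_left (a joint): the slat on the stand's +y side; values as for slat_front
- slat_right (a joint): the slat on the stand's -y side; values as for slat_front
- stop: the bench stop, fixed to the table: a bent bracket of bare steel. Its upright flat plate is 160 mm long (along its own y) and 60 mm high; the origin lies on the table at the middle of the pressing face, and the face looks along the stop's own -x (towards the robot, more or less). Behind it (own +x) is a bolted foot; 34 mm deep in all. Its yaw varies
- tamper: bystander: wooden compost press, a board 85x150 mm (own x, y) and 18 mm thick with a turned knob in its middle, 67 mm high; origin at the middle of its underside
- jar: bystander: glass jar with a dark lid beside the left end of the stop, 63 mm across, 90 mm high; origin at the middle of its underside
- pot: bystander: the small clay pot beside the right end of the stop (another stands farther back), 67 mm across, 63 mm high; origin at the middle of its underside
- tape: bystander: roll of tape lying flat, 98 mm across, 25 mm high; origin at the middle of its underside
- mug_1: bystander: mug, 83x117x94 mm with its handle; origin at the middle of its underside

How it is judged:
By the outcome, as a careful person would: the job done as asked, in the order asked, and still so for the second after the job is handed in, with the robot touching nothing.
It also fails if it takes over 72 s, if anything falls off the work surface, if the arm or the gripper's body presses on something with over 40 N, if the wrist force passes 120 N, or if a joint passes its speed limit or range.

## Working session

There is one attempt and no reset: what is moved stays moved. The work goes in short steps, Python scripts to look and compute and a tool call to move; the robot and the scene stay as the last step left them, time stands still between calls to the robot, and variables do not carry over. Pictures are saved under pics/ and viewed, at most 10 in all, crops included, and the job is handed in when it is done.

Besides the shell and the picture viewer there is one more tool, called after ">>>" in YAML: its name, and indented under it one key for each argument. drive_tool: Moves the arm, as the interface text tells. Its arguments: {"type":"object","properties":{"rows":{"type":"array","items":{"type":"object","properties":{"offset":{"type":"array","items":{"type":"number"}},"rotation":{"type":"array","items":{"type":"number"}},"claw":{"type":"number"}}}},"force":{"type":"number"}},"required":["rows"]}

```bash
mkdir -p pics; ls
cat > h.py <<'E'
import numpy as np, cv2
from bench import get_obs, grab_frame
def cloud(f):
    z=f["z_map"];h,w=z.shape
    fl=h/2/np.tan(np.radians(f["vfov"])/2)
    K=np.array([[fl,0,f["cx"]],[0,fl,f["cy"]],[0,0,1]])
    u,v=np.meshgrid(np.arange(w),np.arange(h))
    p=cv2.undistortPoints(np.stack([u,v],-1).reshape(-1,1,2).astype(np.float64),K,np.array(f["D"],float)).reshape(h,w,2)
    X=np.dstack([p[...,0]*z,p[...,1]*z,z])
    R=np.array(f["R"]);t=np.array(f["t"])
    W=(X-t)@R
    W[z<=0]=np.nan
    return W
def save(f,n): cv2.imwrite("pics/"+n,cv2.cvtColor(f["frame"],cv2.COLOR_RGB2BGR))
E
python3 - <<'E'
from h import *
o=get_obs();print(o)
for n in("scene","top"):
    f=grab_frame(n);save(f,n+"0.png");np.save(n+"0.npy",cloud(f))
    print(n,-np.array(f["R"]).T@f["t"])
E
```

```text
pics
{'clock': 0.0, 'joints': array([ 1.05092444,  0.4777898 ,  0.02235168,  1.55647655, -0.01151305,
        1.1093102 , -0.08309212]), 'qvel': array([ 1.67007742e-04,  5.64750894e-05, -1.28168631e-03, -1.60228798e-03,
        5.10507421e-04,  2.57691899e-03, -3.66072492e-04]), 'tau': array([-4.43015342e-04, -5.96454656e+01,  1.60733387e+00, -2.81195068e+01,
        1.22823397e-02,  9.28371563e-03,  1.63895811e-05]), 'tcp_pos': array([ 0.26989552, -0.61802872,  0.23032227]), 'orientation': array([-3.07349163e+00, -6.41904592e-01,  7.96889734e-04]), 'contact_force': array([ 0.03313927, -0.442437  ,  0.54885558]), 'moment': array([-0.02651598,  0.0008298 , -0.04715514]), 'gripper_force': 0.0, 'grip_width': 0.08531011616216677}
scene [0.06618405 0.76025962 0.69030447]
top [ 0.2925069  -0.00942915  1.44484156]
```

View pics/top0.png

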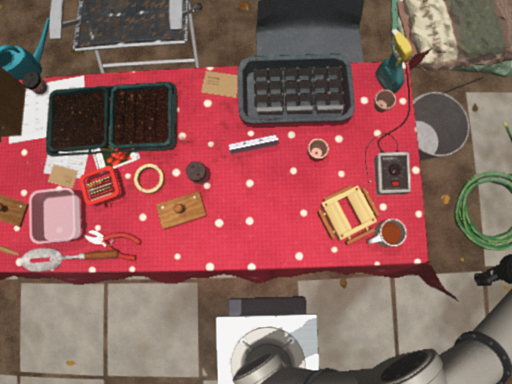

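View pics/scene0.png

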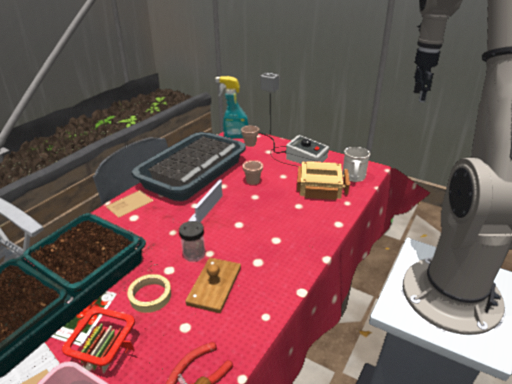

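The top view shows the stand at about (348,214), the stop at (253,144), the jar at (197,172), the pot at (318,149), the mug at (392,233), the tamper at (181,210) and the tape at (149,178).

Run:
```python
from h import *
W=np.load("top0.npy");
def box(u0,u1,v0,v1,lo,hi):
    P=W[v0:v1,u0:u1].reshape(-1,3);P=P[np.isfinite(P[:,0])&(P[:,2]>lo)&(P[:,2]<hi)];return P
def rect(P):return cv2.minAreaRect((P[:,:2]*1000).astype(np.float32)),len(P),P[:,2].mean()
print("table",np.nanmedian(box(210,300,180,260,-.05,.05)[:,2]))
print("stand top",rect(box(310,385,175,250,.05,.063)))
print("slats",rect(box(310,378,175,250,.035,.048)))
for n,b in dict(stop=(225,285,130,156,.05,.07),jar=(180,212,158,186,.07,.1),pot=(302,332,135,163,.052,.075),tamper=(155,212,188,230,.01,.03),tape=(130,168,160,196,.015,.035),mug=(360,410,215,252,.06,.11)).items():
    P=box(*b);print(n,rect(P) if len(P)>3 else len(P))
f=cv2.imread("pics/top0.png")
cv2.imwrite("pics/c1.png",np.hstack([cv2.resize(f[170:255,305:415],None,fx=5,fy=5,interpolation=3),cv2.resize(f[130:215,225:270],None,fx=5,fy=5,interpolation=3)]))
```

```text
table 0.0009295841229391625
stand top (((479.3057556152344, -284.31475830078125), (198.02931213378906, 220.95553588867188), 84.40882110595703), 1385, np.float64(0.055964536947314875))
slats (((479.13006591796875, -270.90557861328125), (189.8253631591797, 224.13671875), 85.6351089477539), 442, np.float64(0.04401141269905104))
stop (((694.7593383789062, 24.184036254882812), (10.650419235229492, 158.52316284179688), 10.109825134277344), 153, np.float64(0.0590398387936636))
jar (((604.7355346679688, 207.00074768066406), (63.244754791259766, 62.49179458618164), 14.088293075561523), 336, np.float64(0.08929503174583564))
pot (((671.3167724609375, -183.49874877929688), (64.76249694824219, 66.25706481933594), 86.2689208984375), 131, np.float64(0.060391421110495704))
tamper (((516.1686401367188, 273.94122314453125), (138.080078125, 149.35218811035156), 15.748551368713379), 1122, np.float64(0.018114432106262342))
tape (((599.2286987304688, 372.59710693359375), (96.973388671875, 95.84107971191406), 44.33348083496094), 303, np.float64(0.023728040021036713))
mug (((399.4492492675781, -371.38836669921875), (129.2662811279297, 85.66344451904297), 79.4265365600586), 288, np.float64(0.08178013811673468))
```

View pics/c1.png

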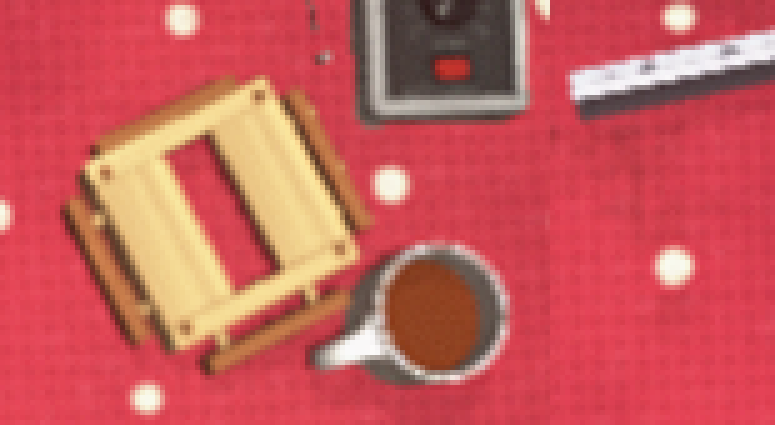

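The crop shows the home (fixed) slat at the upper-left, at crop pixel (165,115). That puts stand +x toward the lower right, facing the mug handle. The three other slats stand out on visible dowels. Next I fit the pose precisely.

```bash
cat >> h.py <<'E'
def yawpose():
    o=get_obs();R=cv2.Rodrigues(np.array(o["orientation"]))[0]
    return np.array(o["tcp_pos"]),R
def stand(W,F,c,r=.12):
    "top board pose: pale pixels at board height"
    hsv=cv2.cvtColor(F,cv2.COLOR_RGB2HSV)
    m=(abs(W[...,2]-.056)<.006)&(np.hypot(W[...,0]-c[0],W[...,1]-c[1])<r)&(hsv[...,2]>150)&(hsv[...,0]>12)&(hsv[...,0]<35)&(hsv[...,1]>60)
    m=m.astype(np.uint8);n,l,s,_=cv2.connectedComponentsWithStats(m);k=1+np.argmax(s[1:,4])
    return cv2.minAreaRect((W[l==k][:,:2]*1000).astype(np.float32)),s[k,4],l==k
E
python3 - <<'E'
from h import *
W=np.load("top0.npy");F=cv2.cvtColor(cv2.imread("pics/top0.png"),cv2.COLOR_BGR2RGB)
r,n,m=stand(W,F,(.48,-.27));print(r,n)
# slot middle via fill: hole inside board
c,_=cv2.findContours(m.astype(np.uint8),cv2.RETR_CCOMP,cv2.CHAIN_APPROX_NONE),0
P=W[m][:,:2];rows=P
for k in c[0]:
    q=k[:,0];X=W[q[:,1],q[:,0],:2]*1000;
    if len(q)>20: print(cv2.minAreaRect(X.astype(np.float32)),len(q))
p,R=yawpose();print(p,R.round(3))
# stop face
P=W[130:156,225:285].reshape(-1,3);P=P[(P[:,2]>.05)&(P[:,2]<.07)]
l=cv2.fitLine((P[:,:2]*1000).astype(np.float32),cv2.DIST_L2,0,.01,.01).ravel();print(l,np.degrees(np.arctan2(l[1],l[0]))-90)
S=np.load("scene0.npy").reshape(-1,3);S=S[(np.hypot(S[:,0]-.69,S[:,1]-.024)<.1)&(S[:,2]>.012)&(S[:,2]<.065)]*1000
a=np.radians(10);n=np.array([np.cos(a),np.sin(a)]);print(len(S),np.percentile(S[:,:2]@n,[1,5,25,50,75,95,99]), l[2:]@n)
E
```

```text
((465.9002685546875, -270.4009094238281), (131.1446990966797, 130.42015075683594), 24.647319793701172) 1240
((465.9002685546875, -270.4009094238281), (131.1446990966797, 130.42015075683594), 24.647319793701172) 149
((465.15777587890625, -273.6112060546875), (108.98428344726562, 48.46455383300781), 22.704309463500977) 84
[ 0.26993491 -0.61807732  0.23040976] [[ 0.916  0.4   -0.001]
 [ 0.4   -0.916  0.001]
 [-0.    -0.002 -1.   ]]
[ 1.8168072e-01 -9.8335755e-01  6.9366248e+02  2.5463545e+01] -169.53232
685 [686.10093661 686.66027063 687.74861454 689.20998523 758.09535465
 777.71686234 782.2183205 ] 687.545882090048
```

>>> drive_tool:
  rows:
    - {"offset": [0.25,-0.19,0],"rotation": [0,0,0],"claw": 0.72}
    - {"offset": [0.5,-0.38,0],"rotation": [0,0,0],"claw": 0.72}
    - {"offset": [0.75,-0.57,0],"rotation": [0,0,0],"claw": 0.72}
    - {"offset": [1,-0.755,0],"rotation": [0,0,0],"claw": 0.72}
    - {"offset": [1,-0.755,0],"rotation": [0,0,0],"claw": 0.72}
    - {"offset": [1,-0.755,0],"rotation": [0,0,0],"claw": 0.72}

```text
clock: 0.6
tcp_pos: [0.3665, -0.4488, 0.2311]
orientation: [-3.07, -0.656, -0.003]
contact_force: [-0.1, 0.0, 0.2]
grip_width: 0.0615
gripper_force: 0.0
```

>>> drive_tool:
  rows:
    - {"offset": [0.25,-0.19,0],"rotation": [0,0,0.06],"claw": 0.72}
    - {"offset": [0.5,-0.38,0],"rotation": [0,0,0.12],"claw": 0.72}
    - {"offset": [0.75,-0.57,0],"rotation": [0,0,0.18],"claw": 0.72}
    - {"offset": [1,-0.755,0],"rotation": [0,0,0.24],"claw": 0.72}
    - {"offset": [1,-0.755,0],"rotation": [0,0,0.3],"claw": 0.72}
    - {"offset": [1,-0.755,0],"rotation": [0,0,0.36],"claw": 0.72}
    - {"offset": [1,-0.755,0],"rotation": [0,0,0.42],"claw": 0.72}
    - {"offset": [1,-0.755,0],"rotation": [0,0,0.48],"claw": 0.72}
    - {"offset": [1,-0.755,0],"rotation": [0,0,0.54],"claw": 0.72}
    - {"offset": [1,-0.755,0],"rotation": [0,0,0.6],"claw": 0.72}
    - {"offset": [1,-0.755,0],"rotation": [0,0,0.66],"claw": 0.72}
    - {"offset": [1,-0.755,0],"rotation": [0,0,0.72],"claw": 0.72}
    - {"offset": [1,-0.755,0],"rotation": [0,0,0.777],"claw": 0.72}
    - {"offset": [1,-0.755,0],"rotation": [0,0,0.777],"claw": 0.72}
    - {"offset": [1,-0.755,0],"rotation": [0,0,0.777],"claw": 0.72}

```text
clock: 1.85
tcp_pos: [0.4541, -0.2914, 0.2311]
orientation: [2.645, -1.694, -0.001]
contact_force: [0.2, 1.1, -0.9]
grip_width: 0.0612
gripper_force: 0.0
```

```bash
cat >> h.py <<'E'
def plan(x,y,z,yaw):
    "print offset/rotation for target tcp & tool-y yaw (deg)"
    p,R=yawpose();o=get_obs()
    d=R.T@(np.array([x,y,z])-p)/.15
    a=np.degrees(np.arctan2(R[1,1],R[0,1]));w=(a-yaw+180)%360-180
    print("t%.1f"%o["clock"],"tcp",(p*1000).round(1),"yaw %.1f"%a,"tilt",R[:2,2].round(4),"F",o["contact_force"].round(1),"width %.4f"%o["grip_width"],"q7 %.2f"%o["joints"][6],"-> offset",d.round(4),"rot %.4f"%(np.radians(w)/2),len(R))
E
python3 - <<'E'
from h import *
plan(.466,-.270,.12,-155.4)
f=grab_frame("wrist");save(f,"w1.png")
W=cloud(f);r,n,m=stand(W,f["frame"],(.466,-.27));print(r,n)
c=cv2.findContours(m.astype(np.uint8),cv2.RETR_CCOMP,cv2.CHAIN_APPROX_NONE)[0]
for k in c:
    q=k[:,0];X=W[q[:,1],q[:,0],:2]*1000
    if len(q)>60: print(cv2.minAreaRect(X.astype(np.float32)),len(q))
E
```

```text
t1.9 tcp [ 454.1 -291.4  231.1] yaw -155.3 tilt [-0.0007 -0.0001] F [ 0.2  1.1 -0.9] width 0.0612 q7 -2.22 -> offset [-0.0965 -0.1323  0.7403] rot 0.0010 3
((465.1603088378906, -270.412841796875), (129.87921142578125, 130.4986114501953), 24.62070655822754) 10179
((465.1603088378906, -270.412841796875), (129.87921142578125, 130.4986114501953), 24.62070655822754) 448
((465.46875, -271.33538818359375), (102.63796997070312, 38.92799758911133), 24.38435173034668) 239
```

View pics/w1.png

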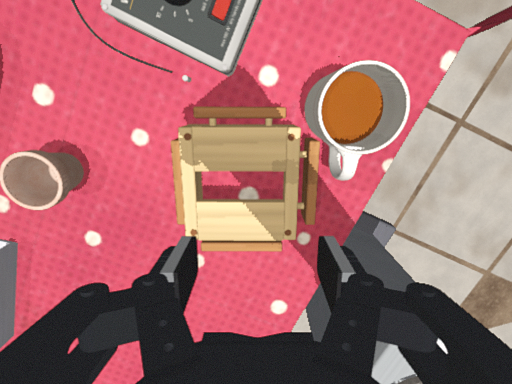

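The wrist view shows the stand's slot at (245,185), the front slat at (310,180) beside the mug handle at (343,165), and both fingers open. I descend into the slot.

>>> drive_tool:
  rows:
    - {"offset": [-0.094,-0.126,0.2],"rotation": [0,0,0.001],"claw": 0.72}
    - {"offset": [-0.094,-0.126,0.4],"rotation": [0,0,0.001],"claw": 0.72}
    - {"offset": [-0.094,-0.126,0.6],"rotation": [0,0,0.001],"claw": 0.72}
    - {"offset": [-0.094,-0.126,0.8],"rotation": [0,0,0.001],"claw": 0.72}
    - {"offset": [-0.094,-0.126,0.94],"rotation": [0,0,0.001],"claw": 0.72}
    - {"offset": [-0.094,-0.126,0.94],"rotation": [0,0,0.001],"claw": 0.72}
    - {"offset": [-0.094,-0.126,0.94],"rotation": [0,0,0.001],"claw": 0.72}

```text
clock: 2.48
tcp_pos: [0.4651, -0.2702, 0.0897]
orientation: [2.642, -1.699, -0.004]
contact_force: [0.6, -1.0, -0.8]
grip_width: 0.0615
gripper_force: 0.0
```

Run:
```python
from h import *
plan(.4653,-.2707,.022,-155.4)
f=grab_frame("wrist");save(f,"w2.png")
```

```text
t2.5 tcp [ 465.1 -270.2   89.7] yaw -155.5 tilt [-0.0022  0.0009] F [ 0.6 -1.  -0.8] width 0.0615 q7 -2.25 -> offset [ 0.0043 -0.0006  0.4515] rot -0.0006 3
```

View pics/w2.png

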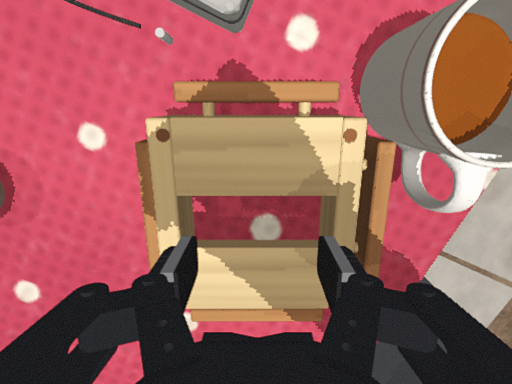

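The fingers, at about (180,265) and (335,265), are centred over the slot. I lower them and then brace outwards.

>>> drive_tool:
  rows:
    - {"offset": [0.004,0,0.08],"rotation": [0,0,0],"claw": 0.72}
    - {"offset": [0.004,0,0.16],"rotation": [0,0,0],"claw": 0.72}
    - {"offset": [0.004,0,0.24],"rotation": [0,0,0],"claw": 0.72}
    - {"offset": [0.004,0,0.32],"rotation": [0,0,0],"claw": 0.72}
    - {"offset": [0.004,0,0.4],"rotation": [0,0,0],"claw": 0.72}
    - {"offset": [0.004,0,0.45],"rotation": [0,0,0],"claw": 0.72}
    - {"offset": [0.004,0,0.45],"rotation": [0,0,0],"claw": 0.72}

```text
clock: 3.12
tcp_pos: [0.465, -0.2703, 0.021]
orientation: [2.641, -1.7, -0.005]
contact_force: [0.0, 0.1, -0.7]
grip_width: 0.0615
gripper_force: 0.0
```

>>> drive_tool:
  rows:
    - {"offset": [0,0,0],"rotation": [0,0,0],"claw": 0.76}
    - {"offset": [0,0,0],"rotation": [0,0,0],"claw": 0.8}
    - {"offset": [0,0,0],"rotation": [0,0,0],"claw": 0.84}
    - {"offset": [0,0,0],"rotation": [0,0,0],"claw": 0.88}
    - {"offset": [0,0,0],"rotation": [0,0,0],"claw": 0.9}
    - {"offset": [0,0,0],"rotation": [0,0,0],"claw": 0.9}
  force: 20

```text
clock: 3.62
tcp_pos: [0.4662, -0.271, 0.0232]
orientation: [-2.641, 1.701, -0.001]
contact_force: [-0.3, 0.2, 0.9]
grip_width: 0.0733
gripper_force: 23.6
```

Run:
```python
from h import *
plan(.5,-.2,.022,-155.4)
```

```text
t3.6 tcp [ 466.2 -271.    23.2] yaw -155.6 tilt [ 0.0006 -0.0003] F [-0.3  0.2  0.9] width 0.0733 q7 -2.25 -> offset [-0.3376 -0.4006  0.0078] rot -0.0014 3
```

>>> drive_tool:
  rows:
    - {"offset": [-0.03,-0.03,0],"rotation": [0,0,0],"claw": 0.9}
    - {"offset": [-0.09,-0.08,0],"rotation": [0,0,0],"claw": 0.9}
    - {"offset": [-0.17,-0.15,0],"rotation": [0,0,0],"claw": 0.9}
    - {"offset": [-0.25,-0.225,0],"rotation": [0,0,0],"claw": 0.9}
    - {"offset": [-0.33,-0.3,0],"rotation": [0,0,0],"claw": 0.9}
    - {"offset": [-0.41,-0.37,0],"rotation": [0,0,0],"claw": 0.9}
    - {"offset": [-0.49,-0.44,0],"rotation": [0,0,0],"claw": 0.9}
    - {"offset": [-0.56,-0.51,0],"rotation": [0,0,0],"claw": 0.9}
    - {"offset": [-0.61,-0.55,0],"rotation": [0,0,0],"claw": 0.9}
    - {"offset": [-0.627,-0.57,0],"rotation": [0,0,0],"claw": 0.9}
    - {"offset": [-0.627,-0.57,0],"rotation": [0,0,0],"claw": 0.9}
    - {"offset": [-0.627,-0.57,0],"rotation": [0,0,0],"claw": 0.9}

```text
clock: 4.62
tcp_pos: [0.5053, -0.1488, 0.0231]
orientation: [-2.641, 1.699, 0.0]
contact_force: [-0.3, 2.0, 5.6]
grip_width: 0.073
gripper_force: 24.7
```

Run:
```python
from h import *
plan(.56,-.02,.022,-79.7)
f=grab_frame("top");W=cloud(f);p,R=yawpose();r=stand(W,f["frame"],p[:2],.12);print(r[:2],np.nanmedian(W[r[2]][:,2]))
```

```text
t4.6 tcp [ 505.3 -148.8   23.1] yaw -155.5 tilt [0.0004 0.001 ] F [-0.3  2.   5.6] width 0.0730 q7 -2.48 -> offset [-0.6301 -0.688   0.0085] rot -0.6615 3
(((493.54669189453125, -95.09719848632812), (122.06084442138672, 53.21459197998047), 3.9689228534698486), np.int32(379)) 0.056481079934341365
```

>>> drive_tool:
  rows:
    - {"offset": [-0.03,-0.035,0],"rotation": [0,0,-0.03],"claw": 0.9}
    - {"offset": [-0.08,-0.09,0],"rotation": [0,0,-0.075],"claw": 0.9}
    - {"offset": [-0.13,-0.14,0],"rotation": [0,0,-0.12],"claw": 0.9}
    - {"offset": [-0.18,-0.195,0],"rotation": [0,0,-0.165],"claw": 0.9}
    - {"offset": [-0.23,-0.25,0],"rotation": [0,0,-0.21],"claw": 0.9}
    - {"offset": [-0.28,-0.305,0],"rotation": [0,0,-0.255],"claw": 0.9}
    - {"offset": [-0.33,-0.36,0],"rotation": [0,0,-0.3],"claw": 0.9}
    - {"offset": [-0.38,-0.415,0],"rotation": [0,0,-0.345],"claw": 0.9}
    - {"offset": [-0.43,-0.47,0],"rotation": [0,0,-0.39],"claw": 0.9}
    - {"offset": [-0.48,-0.525,0],"rotation": [0,0,-0.435],"claw": 0.9}
    - {"offset": [-0.53,-0.58,0],"rotation": [0,0,-0.48],"claw": 0.9}
    - {"offset": [-0.57,-0.625,0],"rotation": [0,0,-0.525],"claw": 0.9}
    - {"offset": [-0.6,-0.66,0],"rotation": [0,0,-0.57],"claw": 0.9}
    - {"offset": [-0.62,-0.68,0],"rotation": [0,0,-0.61],"claw": 0.9}
    - {"offset": [-0.63,-0.688,0],"rotation": [0,0,-0.64],"claw": 0.9}
    - {"offset": [-0.63,-0.688,0],"rotation": [0,0,-0.66],"claw": 0.9}
    - {"offset": [-0.63,-0.688,0],"rotation": [0,0,-0.66],"claw": 0.9}
    - {"offset": [-0.63,-0.688,0],"rotation": [0,0,-0.66],"claw": 0.9}

```text
clock: 6.17
tcp_pos: [0.5605, -0.021, 0.0231]
orientation: [-3.129, -0.275, -0.002]
contact_force: [1.9, 0.6, 3.3]
grip_width: 0.0733
gripper_force: 24.8
```

Run:
```python
from h import *
plan(.567,.003,.022,-79.7)
f=grab_frame("scene");save(f,"s1.png")
for n in("scene","wrist"):
    g=f if n=="scene" else grab_frame(n)
    W=cloud(g);p,R=yawpose();r=stand(W,g["frame"],p[:2],.12);print(n,r[:2],np.nanmedian(W[r[2]][:,2]))
    if n=="wrist": save(g,"w3.png")
a=cv2.imread("pics/s1.png")[120:300,150:400];b=cv2.imread("pics/w3.png")
cv2.imwrite("pics/c2.png",np.hstack([cv2.resize(a,(400,288)),cv2.resize(b,(384,288))]))
```

```text
t6.2 tcp [560.5 -21.   23.1] yaw -79.9 tilt [0.0014 0.0005] F [1.9 0.6 3.3] width 0.0733 q7 -1.69 -> offset [ 0.0706 -0.1498  0.0077] rot -0.0021 3
scene (((515.4185791015625, -13.580944061279297), (56.54304504394531, 110.25337219238281), 2.8228530883789062), np.int32(275)) 0.054387653007843054
wrist (((589.0904541015625, -15.852867126464844), (69.43515014648438, 130.33163452148438), 10.057539939880371), np.int32(40512)) 0.056830954630031495
```

View pics/c2.png

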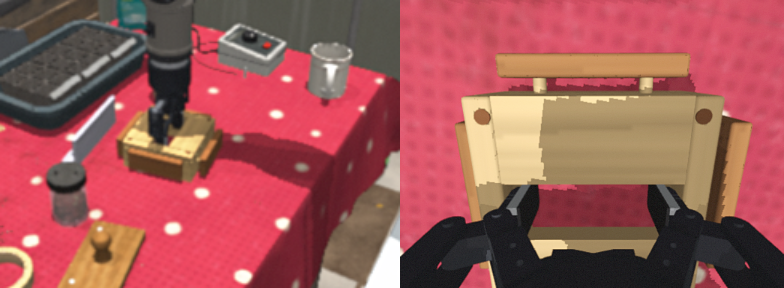

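The left slat leads towards the stop and the stand is flat and held square; its yaw from the wrist view matches the tool. I approach the stop, then press slowly.

>>> drive_tool:
  rows:
    - {"offset": [0.02,-0.04,0],"rotation": [0,0,-0.001],"claw": 0.9}
    - {"offset": [0.06,-0.09,0],"rotation": [0,0,-0.001],"claw": 0.9}
    - {"offset": [0.11,-0.13,0],"rotation": [0,0,-0.001],"claw": 0.9}
    - {"offset": [0.17,-0.147,0],"rotation": [0,0,-0.001],"claw": 0.9}
    - {"offset": [0.22,-0.147,0],"rotation": [0,0,-0.001],"claw": 0.9}
    - {"offset": [0.26,-0.147,0],"rotation": [0,0,-0.001],"claw": 0.9}
    - {"offset": [0.28,-0.147,0],"rotation": [0,0,-0.001],"claw": 0.9}
    - {"offset": [0.28,-0.147,0],"rotation": [0,0,-0.001],"claw": 0.9}
    - {"offset": [0.28,-0.147,0],"rotation": [0,0,-0.001],"claw": 0.9}

```text
clock: 7.02
tcp_pos: [0.5897, 0.0043, 0.0228]
orientation: [3.125, 0.273, -0.024]
contact_force: [-23.1, -6.8, 29.7]
grip_width: 0.0735
gripper_force: 35.3
```

```bash
cat >> h.py <<'E'
def look(name,v=None):
    f=grab_frame("wrist");save(f,name);W=cloud(f);p,R=yawpose();F=f["frame"]
    r=stand(W,F,p[:2],.12);print("board",r[:2],np.nanmedian(W[r[2]][:,2]))
    return f,W
E
python3 - <<'E'
from h import *
plan(.60,.003,.022,-79.7)
f,W=look("w4.png")
p,R=yawpose();n=np.array([np.cos(np.radians(10.3)),np.sin(np.radians(10.3))])
hsv=cv2.cvtColor(f["frame"],cv2.COLOR_RGB2HSV)
P=W[(abs(W[...,2]-.059)<.005)&(hsv[...,1]<70)&(W[...,0]>.64)][:,:2]*1000
if len(P)>50: print("stop rim",len(P),cv2.minAreaRect(P.astype(np.float32)),np.percentile(P@n,[1,10,50,99]),"tcp n",p[:2]@n*1000)
E
```

```text
t7.0 tcp [589.7   4.3  22.8] yaw -80.0 tilt [-0.0151 -0.0061] F [-23.1  -6.8  29.7] width 0.0735 q7 -1.72 -> offset [0.0659 0.0206 0.004 ] rot -0.0027 3
board (((618.7921142578125, 9.604667663574219), (68.6724853515625, 130.00057983398438), 10.2849702835083), np.int32(40869)) 0.05682390355763779
```

View pics/w4.png

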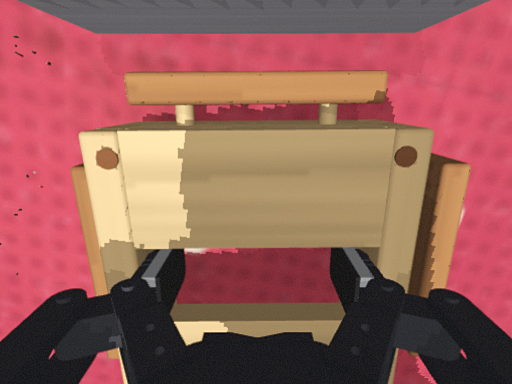

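Run:
```python
from h import *
f=grab_frame("wrist");W=cloud(f)*1000
p,R=yawpose();n=np.array([np.cos(np.radians(10.3)),np.sin(np.radians(10.3))])
for v in (2,10,20,28,40,60,72,80,95,112,130,150): print(v,[ (round(float(W[v,u,:2]@n),1),round(float(W[v,u,2]),1)) for u in (150,256,360)])
print("tcp n",p[:2]@n*1000,get_obs()["contact_force"],get_obs()["moment"])
f=grab_frame("scene");save(f,"s2.png");a=cv2.imread("pics/s2.png")[60:230,150:330];cv2.imwrite("pics/c3.png",cv2.resize(a,None,fx=3.5,fy=3.5,interpolation=cv2.INTER_CUBIC))
```

```text
2 [(686.2, 51.3), (nan, nan), (686.2, 50.5)]
10 [(686.4, 41.6), (686.6, 40.5), (686.1, 41.5)]
20 [(686.2, 28.3), (686.6, 26.5), (686.3, 27.0)]
28 [(686.5, 13.1), (686.5, 13.2), (686.4, 12.3)]
40 [(683.6, 1.7), (683.6, 1.6), (683.3, 1.7)]
60 [(674.7, 0.5), (674.5, 1.0), (674.2, 1.7)]
72 [(665.0, 46.4), (664.9, 46.7), (664.7, 46.3)]
80 [(662.2, 46.7), (662.1, 46.7), (661.9, 47.2)]
95 [(656.9, 46.2), (656.8, 46.9), (656.6, 47.1)]
112 [(649.2, 0.6), (649.0, 1.5), (648.8, 2.3)]
130 [(644.4, 52.4), (644.6, 56.3), (644.3, 55.4)]
150 [(637.7, 57.1), (637.5, 57.0), (637.3, 57.2)]
tcp n 581.0123605579472 [-22.39979978  -6.60708019  28.82819476] [-1.52668494  4.37851833  0.00935729]
```

View pics/c3.png

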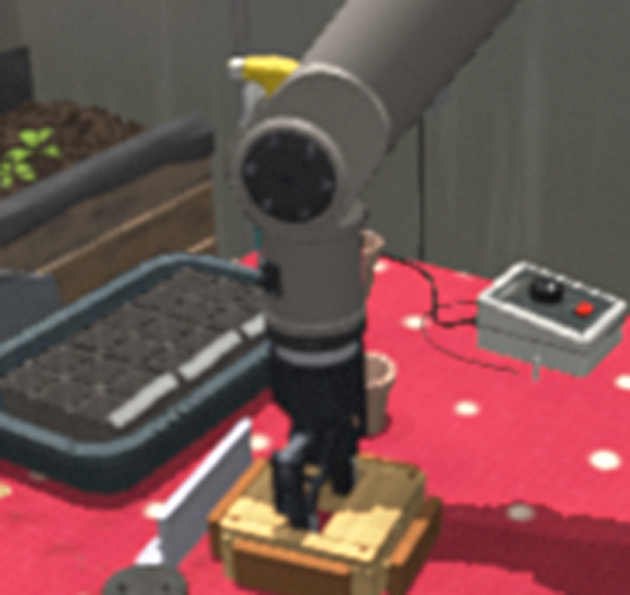

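The stop face is square at n=686.3 and the slat's outer face is at 666, so they aren't touching yet. The load is the tool pressing the stand down (29 N) through the brace. I relax the brace and raise the tool slightly.

>>> drive_tool:
  rows:
    - {"offset": [-0.02,0,0],"rotation": [0,0,0],"claw": 0.84}
    - {"offset": [-0.04,0,0],"rotation": [0,0,0],"claw": 0.82}
    - {"offset": [-0.04,0,0],"rotation": [0,0,0],"claw": 0.82}
    - {"offset": [-0.04,0,0],"rotation": [0,0,0],"claw": 0.82}

```text
clock: 7.5
tcp_pos: [0.5906, 0.006, 0.0224]
orientation: [3.128, 0.277, -0.003]
contact_force: [-2.5, -3.7, 1.6]
grip_width: 0.0702
gripper_force: 1.7
```

Run:
```python
from h import *
plan(.60,.003,.022,-79.7)
f,W=look("w5.png");W*=1000
n=np.array([np.cos(np.radians(10.3)),np.sin(np.radians(10.3))])
for v in (60,66,72,80,95,112,130,150): print(v,[ (round(float(W[v,u,:2]@n),1),round(float(W[v,u,2]),1)) for u in (150,256,360)])
```

```text
t7.5 tcp [590.6   6.   22.4] yaw -79.9 tilt [-0.0017 -0.0011] F [-2.5 -3.7  1.6] width 0.0702 q7 -1.72 -> offset [0.058  0.0307 0.0024] rot -0.0014 3
board (((619.1913452148438, 10.033721923828125), (68.06999206542969, 130.10101318359375), 10.184823989868164), np.int32(40757)) 0.056814723284025044
60 [(676.0, 2.0), (676.1, 1.5), (675.9, 1.5)]
66 [(673.2, 1.9), (673.2, 1.8), (673.1, 1.7)]
72 [(670.5, 0.4), (670.4, 1.8), (670.3, 1.0)]
80 [(663.0, 47.3), (662.9, 48.9), (662.9, 47.2)]
95 [(657.6, 48.4), (657.7, 46.7), (657.6, 46.5)]
112 [(650.6, 1.6), (650.5, 2.5), (650.4, 2.3)]
130 [(644.3, 42.2), (644.5, 45.4), (644.7, 49.3)]
150 [(638.2, 57.1), (638.2, 57.2), (638.2, 57.9)]
```

>>> drive_tool:
  rows:
    - {"offset": [0.015,0,0],"rotation": [0,0,0],"claw": 0.81}
    - {"offset": [0.03,0,0],"rotation": [0,0,0],"claw": 0.81}
    - {"offset": [0.045,0,0],"rotation": [0,0,0],"claw": 0.81}
    - {"offset": [0.06,0,0],"rotation": [0,0,0],"claw": 0.81}
    - {"offset": [0.075,0,0],"rotation": [0,0,0],"claw": 0.81}
    - {"offset": [0.09,0,0],"rotation": [0,0,0],"claw": 0.81}
    - {"offset": [0.1,0,0],"rotation": [0,0,0],"claw": 0.81}
    - {"offset": [0.11,0,0],"rotation": [0,0,0],"claw": 0.81}
    - {"offset": [0.12,0,0],"rotation": [0,0,0],"claw": 0.81}
    - {"offset": [0.13,0,0],"rotation": [0,0,0],"claw": 0.81}
    - {"offset": [0.14,0,0],"rotation": [0,0,0],"claw": 0.81}
    - {"offset": [0.14,0,0],"rotation": [0,0,0],"claw": 0.81}

```text
clock: 8.55
tcp_pos: [0.6112, 0.0115, 0.0223]
orientation: [-3.128, -0.279, 0.004]
contact_force: [-4.2, -0.6, 2.3]
grip_width: 0.0692
gripper_force: 2.7
```

```bash
cat >> h.py <<'E'
def gap(name):
    f,W=look(name);W=W*1000
    hsv=cv2.cvtColor(f["frame"],cv2.COLOR_RGB2HSV)
    p,R=yawpose();x=R[:2,0];y=R[:2,1];c=p[:2]*1000
    D=W[...,:2]-c;a=D@x;b=D@y
    # slat: z 43..50 & a>66 ; board: z 52..61
    s=(W[...,2]>43)&(W[...,2]<50)&(a>65)&(abs(b)<45)&(hsv[...,1]>90)
    t=(W[...,2]>53)&(W[...,2]<61)&(a>40)&(a<85)&(abs(b)<60)&(hsv[...,0]>12)
    print("front edges in tool frame: board %.1f"%np.percentile(a[t],99), "slat outer",[round(float(np.percentile(a[s&(b>l)&(b<l+30)],98)),1) for l in(-45,-15,15) if (s&(b>l)&(b<l+30)).sum()>20],"tcp a",round(float(c@x),1))
E
python3 - <<'E'
from h import *
plan(.60,.003,.022,-79.7);gap("w6.png")
E
```

```text
t8.6 tcp [611.2  11.5  22.3] yaw -79.8 tilt [-0.0024  0.0005] F [-4.2 -0.6  2.3] width 0.0692 q7 -1.72 -> offset [-0.0834  0.0426  0.0024] rot -0.0008 3
board (((640.1051025390625, 22.094764709472656), (54.778785705566406, 115.35935974121094), 10.730401039123535), np.int32(25268)) 0.05683633220043399
front edges in tool frame: board 84.8 slat outer [78.0, 78.0, 78.1] tcp a 603.6
```

>>> drive_tool:
  rows:
    - {"offset": [0.01,0,0],"rotation": [0,0,0],"claw": 0.81}
    - {"offset": [0.02,0,0],"rotation": [0,0,0],"claw": 0.81}
    - {"offset": [0.03,0,0],"rotation": [0,0,0],"claw": 0.81}
    - {"offset": [0.038,0,0],"rotation": [0,0,0],"claw": 0.81}
    - {"offset": [0.046,0,0],"rotation": [0,0,0],"claw": 0.81}
    - {"offset": [0.054,0,0],"rotation": [0,0,0],"claw": 0.81}
    - {"offset": [0.062,0,0],"rotation": [0,0,0],"claw": 0.81}
    - {"offset": [0.07,0,0],"rotation": [0,0,0],"claw": 0.81}
    - {"offset": [0.078,0,0],"rotation": [0,0,0],"claw": 0.81}
    - {"offset": [0.085,0,0],"rotation": [0,0,0],"claw": 0.81}
    - {"offset": [0.092,0,0],"rotation": [0,0,0],"claw": 0.81}
    - {"offset": [0.092,0,0],"rotation": [0,0,0],"claw": 0.81}

```text
clock: 9.6
tcp_pos: [0.6206, 0.0129, 0.0223]
orientation: [3.128, 0.279, -0.016]
contact_force: [-18.1, -2.0, 14.0]
grip_width: 0.0691
gripper_force: 9.7
```

```bash
sed -i 's/(a<85)/(a<70)/' h.py
python3 - <<'E'
from h import *
plan(.60,.003,.022,-79.7);gap("w7.png")
E
```

```text
t9.6 tcp [620.6  12.9  22.3] yaw -79.8 tilt [-0.0102 -0.0017] F [-18.1  -2.   14. ] width 0.0691 q7 -1.72 -> offset [-0.1469  0.0406  0.0036] rot -0.0009 3
board (((650.3756103515625, 23.976974487304688), (54.4199333190918, 116.25090789794922), 11.441143989562988), np.int32(24293)) 0.05683363532235971
front edges in tool frame: board 57.4 slat outer [73.1, 73.1, 73.1] tcp a 613.1
```

>>> drive_tool:
  rows:
    - {"offset": [0.007,0,0],"rotation": [0,0,0],"claw": 0.81}
    - {"offset": [0.014,0,0],"rotation": [0,0,0],"claw": 0.81}
    - {"offset": [0.021,0,0],"rotation": [0,0,0],"claw": 0.81}
    - {"offset": [0.028,0,0],"rotation": [0,0,0],"claw": 0.81}
    - {"offset": [0.034,0,0],"rotation": [0,0,0],"claw": 0.81}
    - {"offset": [0.04,0,0],"rotation": [0,0,0],"claw": 0.81}
    - {"offset": [0.04,0,0],"rotation": [0,0,0],"claw": 0.81}

```text
clock: 10.23
tcp_pos: [0.6244, 0.0136, 0.0223]
orientation: [3.128, 0.279, -0.023]
contact_force: [-25.0, -2.5, 20.1]
grip_width: 0.0691
gripper_force: 13.0
```

Run:
```python
from h import *
plan(.60,.003,.022,-79.7);gap("w8.png")
```

```text
t10.2 tcp [624.4  13.6  22.3] yaw -79.8 tilt [-0.0145 -0.0027] F [-25.   -2.5  20.1] width 0.0691 q7 -1.72 -> offset [-0.1725  0.0406  0.0046] rot -0.0009 3
board (((654.1441040039062, 24.337047576904297), (53.91059875488281, 115.29428100585938), 10.976710319519043), np.int32(24207)) 0.05684291099791451
front edges in tool frame: board 69.7 slat outer [68.8, 68.8, 68.9] tcp a 616.9
```

>>> drive_tool:
  rows:
    - {"offset": [0.007,0,0],"rotation": [0,0,0],"claw": 0.81}
    - {"offset": [0.014,0,0],"rotation": [0,0,0],"claw": 0.81}
    - {"offset": [0.021,0,0],"rotation": [0,0,0],"claw": 0.81}
    - {"offset": [0.028,0,0],"rotation": [0,0,0],"claw": 0.81}
    - {"offset": [0.028,0,0],"rotation": [0,0,0],"claw": 0.81}

```text
clock: 10.7
tcp_pos: [0.6243, 0.0135, 0.0223]
orientation: [3.126, 0.279, -0.036]
contact_force: [-39.3, -3.5, 34.1]
grip_width: 0.0694
gripper_force: 20.0
```

Run:
```python
from h import *
plan(.60,.003,.022,-79.7);gap("w9.png")
```

```text
t10.7 tcp [624.3  13.5  22.3] yaw -79.8 tilt [-0.0228 -0.0047] F [-39.3  -3.5  34.1] width 0.0694 q7 -1.72 -> offset [-0.1719  0.0404  0.0059] rot -0.0010 3
board (((654.2003173828125, 24.385631561279297), (53.89509582519531, 115.8887939453125), 10.974885940551758), np.int32(24319)) 0.05683212255967628
front edges in tool frame: board 69.7 slat outer [68.6, 68.7, 68.7] tcp a 616.7
```

The force rose from 25 to 39 N with no further travel, and the TCP is at the predicted home position, so the left slat is home. Next I back off, re-centre and brace for the turn.

>>> drive_tool:
  rows:
    - {"offset": [-0.04,0,0],"rotation": [0,0,0],"claw": 0.81}
    - {"offset": [-0.08,0,0],"rotation": [0,0,0],"claw": 0.81}
    - {"offset": [-0.13,0,0],"rotation": [0,0,0],"claw": 0.81}
    - {"offset": [-0.18,0,0],"rotation": [0,0,0],"claw": 0.81}
    - {"offset": [-0.23,0,0],"rotation": [0,0,0],"claw": 0.81}
    - {"offset": [-0.28,0,0],"rotation": [0,0,0],"claw": 0.81}
    - {"offset": [-0.33,0,0],"rotation": [0,0,0],"claw": 0.81}
    - {"offset": [-0.38,0,0],"rotation": [0,0,0],"claw": 0.81}
    - {"offset": [-0.43,0,0],"rotation": [0,0,0],"claw": 0.81}
    - {"offset": [-0.47,0,0],"rotation": [0,0,0],"claw": 0.81}
    - {"offset": [-0.49,0,0],"rotation": [0,0,0],"claw": 0.81}
    - {"offset": [-0.49,0,0],"rotation": [0,0,0],"claw": 0.81}
    - {"offset": [-0.465,0,0],"rotation": [0,0,0],"claw": 0.81}
    - {"offset": [-0.445,0,0],"rotation": [0,0,0],"claw": 0.81}
    - {"offset": [-0.445,0,0],"rotation": [0,0,0],"claw": 0.84}
    - {"offset": [-0.445,0,0],"rotation": [0,0,0],"claw": 0.88}
    - {"offset": [-0.445,0,0],"rotation": [0,0,0],"claw": 0.88}
    - {"offset": [-0.445,0,0],"rotation": [0,0,0],"claw": 0.88}

```text
clock: 12.25
tcp_pos: [0.5688, 0.0029, 0.0219]
orientation: [-3.129, -0.279, 0.004]
contact_force: [-0.3, 1.1, -5.7]
grip_width: 0.0728
gripper_force: 23.8
```

Run:
```python
from h import *
plan(.56,.0,.022,10.3);gap("w10.png")
```

```text
t12.2 tcp [568.8   2.9  21.9] yaw -79.8 tilt [-0.0025 -0.0002] F [-0.3  1.1 -5.7] width 0.0728 q7 -1.73 -> offset [-0.0612  0.0088 -0.0003] rot -0.7865 3
board (((598.3480834960938, 7.926292419433594), (70.69947814941406, 129.89015197753906), 10.189457893371582), np.int32(41946)) 0.056885113283702965
front edges in tool frame: board 64.9 slat outer [76.8, 76.6, 76.9] tcp a 560.4
```

View pics/w10.png

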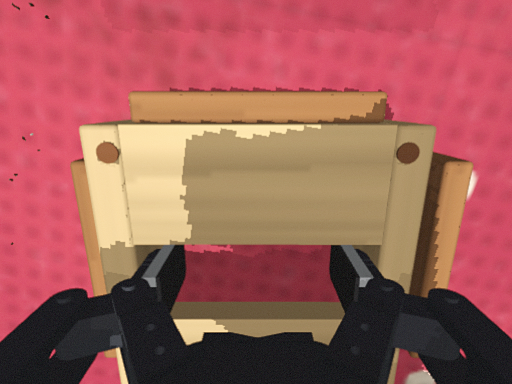

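The slat at (258,107) is flush, 11.9 mm outside the board edge. I turn the stand +90° for the front slat.

>>> drive_tool:
  rows:
    - {"offset": [0,0,0],"rotation": [0,0,-0.025],"claw": 0.88}
    - {"offset": [-0.01,0,0],"rotation": [0,0,-0.07],"claw": 0.88}
    - {"offset": [-0.02,0,0],"rotation": [0,0,-0.115],"claw": 0.88}
    - {"offset": [-0.03,0,0],"rotation": [0,0,-0.16],"claw": 0.88}
    - {"offset": [-0.03,0,0],"rotation": [0,0,-0.21],"claw": 0.88}
    - {"offset": [-0.03,0,0],"rotation": [0,0,-0.26],"claw": 0.88}
    - {"offset": [-0.03,0,0],"rotation": [0,0,-0.31],"claw": 0.88}
    - {"offset": [-0.03,0,0],"rotation": [0,0,-0.36],"claw": 0.88}
    - {"offset": [-0.03,0,0],"rotation": [0,0,-0.41],"claw": 0.88}
    - {"offset": [-0.03,0,0],"rotation": [0,0,-0.46],"claw": 0.88}
    - {"offset": [-0.03,0,0],"rotation": [0,0,-0.51],"claw": 0.88}
    - {"offset": [-0.03,0,0],"rotation": [0,0,-0.56],"claw": 0.88}
    - {"offset": [-0.03,0,0],"rotation": [0,0,-0.61],"claw": 0.88}
    - {"offset": [-0.03,0,0],"rotation": [0,0,-0.66],"claw": 0.88}
    - {"offset": [-0.03,0,0],"rotation": [0,0,-0.71],"claw": 0.88}
    - {"offset": [-0.03,0,0],"rotation": [0,0,-0.75],"claw": 0.88}
    - {"offset": [-0.03,0,0],"rotation": [0,0,-0.775],"claw": 0.88}
    - {"offset": [-0.03,0,0],"rotation": [0,0,-0.786],"claw": 0.88}
    - {"offset": [-0.03,0,0],"rotation": [0,0,-0.786],"claw": 0.88}
    - {"offset": [-0.03,0,0],"rotation": [0,0,-0.786],"claw": 0.88}

```text
clock: 13.97
tcp_pos: [0.5652, 0.0021, 0.0225]
orientation: [-2.016, -2.409, 0.001]
contact_force: [0.2, -0.0, -5.0]
grip_width: 0.073
gripper_force: 23.8
```

Run:
```python
from h import *
plan(.56,.0,.022,10.3);gap("w11.png")
```

```text
t14.0 tcp [565.2   2.1  22.5] yaw 10.2 tilt [-0.0008 -0.0001] F [ 0.2 -0.  -5. ] width 0.0730 q7 -0.44 -> offset [-0.0078 -0.0365  0.0035] rot -0.0012 3
board (((559.0771484375, 32.79106903076172), (130.06898498535156, 69.71761322021484), 9.42655086517334), np.int32(37903)) 0.05761812216087592
front edges in tool frame: board 65.1 slat outer [77.1, 76.7, 77.1] tcp a -97.7
```

>>> drive_tool:
  rows:
    - {"offset": [0,0,0],"rotation": [0,0,0],"claw": 0.85}
    - {"offset": [0,0,0],"rotation": [0,0,0],"claw": 0.83}
    - {"offset": [0,0,0],"rotation": [0,0,0],"claw": 0.83}
    - {"offset": [0,0.02,0],"rotation": [0,0,0],"claw": 0.83}
    - {"offset": [0,0.05,0],"rotation": [0,0,0],"claw": 0.83}
    - {"offset": [0,0.08,0],"rotation": [0,0,0],"claw": 0.83}
    - {"offset": [0,0.11,0],"rotation": [0,0,0],"claw": 0.83}
    - {"offset": [0,0.14,0],"rotation": [0,0,0],"claw": 0.83}
    - {"offset": [0,0.17,0],"rotation": [0,0,0],"claw": 0.83}
    - {"offset": [0,0.2,0],"rotation": [0,0,0],"claw": 0.83}
    - {"offset": [0,0.225,0],"rotation": [0,0,0],"claw": 0.83}
    - {"offset": [0,0.24,0],"rotation": [0,0,0],"claw": 0.83}
    - {"offset": [0,0.25,0],"rotation": [0,0,0],"claw": 0.83}
    - {"offset": [0,0.25,0],"rotation": [0,0,0],"claw": 0.83}
    - {"offset": [0,0.25,0],"rotation": [0,0,0],"claw": 0.83}

```text
clock: 15.27
tcp_pos: [0.601, 0.0087, 0.0231]
orientation: [-2.013, -2.41, 0.004]
contact_force: [-6.8, -1.8, 5.5]
grip_width: 0.0709
gripper_force: 7.3
```

```bash
cat >> h.py <<'E'
def edges(name):
    "all board / slat edges in tool frame, from wrist + top cameras"
    f=grab_frame("wrist");save(f,name);p,R=yawpose();x=R[:2,0];y=R[:2,1];c=p[:2]*1000
    W=cloud(f)*1000;hsv=cv2.cvtColor(f["frame"],cv2.COLOR_RGB2HSV)
    D=W[...,:2]-c;a=D@x;b=D@y;z=W[...,2];w=(hsv[...,1]>50)&(hsv[...,0]>8)&(hsv[...,0]<35)
    t=w&(z>53)&(z<61);s=w&(z>40)&(z<50)
    P=np.c_[b[t],a[t]];print("board z",np.median(z[t]).round(1))
    for s0,nm in((1,"+y"),(-1,"-y")):
        row=[]
        for l in(0,20,40):
            k=t&(a>l)&(a<l+20)&(abs(b)<72);q=s&(a>l-10)&(a<l+10)&(s0*b>66)&(s0*b<95)
            row.append((np.percentile(s0*b[k],99).round(1) if k.sum()>20 else None,np.percentile(s0*b[q],98).round(1) if q.sum()>10 else None))
        print(nm,"(board,slat)",row)
    print("tcp along y %.1f x %.1f"%(c@y,c@x))
E
python3 - <<'E'
from h import *
plan(.60,.003,.022,10.3);gap("w12.png");edges("w13.png")
E
```

```text
t15.3 tcp [601.    8.7  23.1] yaw 10.2 tilt [-0.0028 -0.0014] F [-6.8 -1.8  5.5] width 0.0709 q7 -0.42 -> offset [-0.0362 -0.0136  0.0072] rot -0.0004 3
board (((625.322509765625, 43.747562408447266), (69.20414733886719, 70.73629760742188), 10.564297676086426), np.int32(12572)) 0.05897807058986004
front edges in tool frame: board 69.9 slat outer [77.5] tcp a -98.4
board z 58.0
+y (board,slat) [(np.float64(63.4), np.float64(85.6)), (np.float64(63.1), np.float64(85.4)), (np.float64(63.1), np.float64(85.7))]
-y (board,slat) [(np.float64(51.1), None), (np.float64(-17.8), None), (np.float64(-18.6), None)]
tcp along y 593.0 x -98.4
```

Run:
```python
from h import *
f=grab_frame("wrist");W=cloud(f)*1000;p,R=yawpose();c=p*1000;D=W-c
a=D[...,:2]@R[:2,0];b=D[...,:2]@R[:2,1];z=W[...,2]
m=(z>53)&(z<61)&(abs(b)<60)&(a<62)&(a>20)
A=np.c_[a[m],b[m],np.ones(m.sum())];s=np.linalg.lstsq(A,z[m],rcond=None)[0];print("plane (per mm)",s,m.sum())
m=(z<5)&(z>-5);A=np.c_[a[m],b[m],np.ones(m.sum())];print("table",np.linalg.lstsq(A,z[m],rcond=None)[0],m.sum())
print(get_obs()["contact_force"],get_obs()["moment"])
```

```text
plane (per mm) [ 2.23753614e-03 -1.00921473e-01  6.30826008e+01] 9624
table [8.79197098e-05 3.38128937e-04 1.48030921e+00] 72398
[-5.93440035 -1.08585112  5.47718366] [-0.14699724  1.06958077 -0.06720072]
```

Run:
```python
from h import *
f=grab_frame("wrist");save(f,"w14.png");W=cloud(f)*1000;p,R=yawpose();c=p*1000;D=W-c
hsv=cv2.cvtColor(f["frame"],cv2.COLOR_RGB2HSV)
a=D[...,:2]@R[:2,0];b=D[...,:2]@R[:2,1];z=W[...,2]
w=(hsv[...,1]>50)&(hsv[...,0]>10)&(hsv[...,0]<35)&(hsv[...,2]>90)
for l in range(-70,70,14):
    print(l,[ (np.median(z[k]).round(1),int(k.sum())) for l2 in (22,35,48) for k in [w&(z>50)&(z<75)&(b>l)&(b<l+14)&(a>l2)&(a<l2+13)] if k.sum()>5])
im=cv2.imread("pics/w14.png");g=grab_frame("scene");save(g,"s3.png");s=cv2.imread("pics/s3.png")[130:230,180:300]
cv2.imwrite("pics/c4.png",np.hstack([cv2.resize(im,(384,288)),cv2.resize(s,(346,288))]))
```

```text
-70 [(np.float64(70.6), 814), (np.float64(70.5), 915), (np.float64(70.7), 949)]
-56 [(np.float64(69.4), 1404), (np.float64(69.3), 1554), (np.float64(69.4), 1768)]
-42 [(np.float64(67.8), 1329), (np.float64(67.8), 1486), (np.float64(67.9), 1652)]
-28 [(np.float64(66.2), 1279), (np.float64(66.3), 1413), (np.float64(66.2), 1579)]
-14 [(np.float64(64.6), 1238), (np.float64(64.6), 1360), (np.float64(64.6), 1521)]
0 [(np.float64(63.1), 1160), (np.float64(63.1), 1290), (np.float64(63.1), 1431)]
14 [(np.float64(61.4), 1129), (np.float64(61.4), 1245), (np.float64(61.4), 1393)]
28 [(np.float64(59.8), 1077), (np.float64(59.9), 1189), (np.float64(59.8), 1317)]
42 [(np.float64(58.2), 1046), (np.float64(58.2), 1160), (np.float64(58.3), 1292)]
56 [(np.float64(56.9), 534), (np.float64(57.0), 597), (np.float64(57.0), 627)]
```

View pics/c4.png

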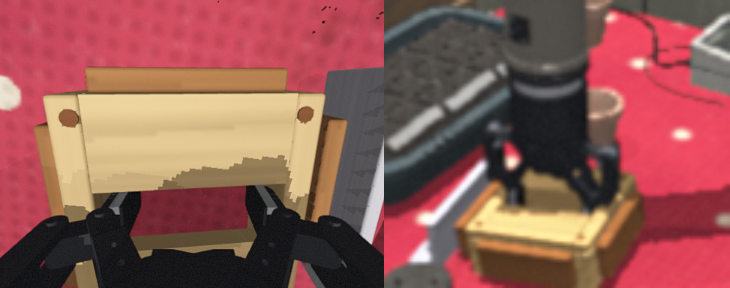

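The stand is tilted about 6.5° with its rear raised, wedged on the rear finger. I narrow the fingers so it drops flat, then push with the front finger only.

>>> drive_tool:
  rows:
    - {"offset": [0,0,0],"rotation": [0,0,0],"claw": 0.8}
    - {"offset": [0,-0.02,0],"rotation": [0,0,0],"claw": 0.76}
    - {"offset": [0,-0.02,0],"rotation": [0,0,0],"claw": 0.72}
    - {"offset": [0,-0.02,0],"rotation": [0,0,0],"claw": 0.72}
    - {"offset": [0,-0.02,0],"rotation": [0,0,0],"claw": 0.72}

```text
clock: 15.93
tcp_pos: [0.6, 0.0085, 0.0231]
orientation: [2.014, 2.41, 0.001]
contact_force: [0.1, 1.1, -0.4]
grip_width: 0.0617
gripper_force: 0.0
```

```bash
cat >> h.py <<'E'
def flat(f=None):
    f=f or grab_frame("wrist");W=cloud(f)*1000;p,R=yawpose();c=p*1000;D=W-c
    hsv=cv2.cvtColor(f["frame"],cv2.COLOR_RGB2HSV)
    a=D[...,:2]@R[:2,0];b=D[...,:2]@R[:2,1];z=W[...,2]
    w=(hsv[...,1]>50)&(hsv[...,0]>10)&(hsv[...,0]<35)&(hsv[...,2]>90)
    print("z along y",[float(np.median(z[k]).round(1)) for l in (-56,-28,0,28,46) for k in [w&(z>51)&(z<80)&(b>l)&(b<l+14)&(a>22)&(a<60)] if k.sum()>5])
E
python3 - <<'E'
from h import *
plan(.60,.003,.022,10.3);flat();edges("w15.png")
E
```

```text
t15.9 tcp [600.    8.5  23.1] yaw 10.2 tilt [0.001  0.0002] F [ 0.1  1.1 -0.4] width 0.0617 q7 -0.43 -> offset [-0.036  -0.0067  0.0071] rot -0.0005 3
z along y [56.8, 56.9, 56.9, 56.9, 56.9]
board z 56.8
+y (board,slat) [(np.float64(62.6), np.float64(86.5)), (np.float64(61.6), np.float64(86.5)), (np.float64(61.6), np.float64(86.4))]
-y (board,slat) [(np.float64(65.1), np.float64(77.1)), (np.float64(63.8), np.float64(77.2)), (np.float64(63.8), np.float64(77.1))]
tcp along y 591.8 x -98.4
```

>>> drive_tool:
  rows:
    - {"offset": [0,0.02,0],"rotation": [0,0,0],"claw": 0.72}
    - {"offset": [0,0.035,0],"rotation": [0,0,0],"claw": 0.72}
    - {"offset": [0,0.05,0],"rotation": [0,0,0],"claw": 0.72}
    - {"offset": [0,0.06,0],"rotation": [0,0,0],"claw": 0.72}
    - {"offset": [0,0.07,0],"rotation": [0,0,0],"claw": 0.72}
    - {"offset": [0,0.08,0],"rotation": [0,0,0],"claw": 0.72}
    - {"offset": [0,0.09,0],"rotation": [0,0,0],"claw": 0.72}
    - {"offset": [0,0.1,0],"rotation": [0,0,0],"claw": 0.72}
    - {"offset": [0,0.11,0],"rotation": [0,0,0],"claw": 0.72}
    - {"offset": [0,0.12,0],"rotation": [0,0,0],"claw": 0.72}
    - {"offset": [0,0.12,0],"rotation": [0,0,0],"claw": 0.72}

```text
clock: 16.95
tcp_pos: [0.6127, 0.0107, 0.0228]
orientation: [-2.011, -2.408, 0.014]
contact_force: [-18.0, -4.2, 17.8]
grip_width: 0.0615
gripper_force: 10.0
```

Run:
```python
from h import *
plan(.60,.003,.022,10.3);flat();edges("w16.png")
```

```text
t16.9 tcp [612.7  10.7  22.8] yaw 10.3 tilt [-0.0091 -0.0038] F [-18.   -4.2  17.8] width 0.0615 q7 -0.42 -> offset [-0.0354 -0.0927  0.006 ] rot -0.0004 3
z along y [71.4, 67.6, 63.7, 59.7, 57.3]
board z 58.0
+y (board,slat) [(np.float64(59.2), np.float64(81.2)), (np.float64(58.9), np.float64(81.1)), (np.float64(58.8), np.float64(80.7))]
-y (board,slat) [(np.float64(59.2), None), (np.float64(-21.6), None), (np.float64(-21.8), None)]
tcp along y 604.8 x -98.6
```

Pushing on the front finger alone tips the stand, because the arm presses down as it pushes forward. I back off to let it drop flat, then brace firmly so it stays rigid with the tool.

>>> drive_tool:
  rows:
    - {"offset": [0,-0.03,0],"rotation": [0,0,0],"claw": 0.72}
    - {"offset": [0,-0.07,0],"rotation": [0,0,0],"claw": 0.72}
    - {"offset": [0,-0.07,0],"rotation": [0,0,0],"claw": 0.72}
    - {"offset": [0,-0.07,0],"rotation": [0,0,0],"claw": 0.72}

```text
clock: 17.38
tcp_pos: [0.6073, 0.0097, 0.0229]
orientation: [2.014, 2.411, 0.001]
contact_force: [0.4, 0.4, -0.5]
grip_width: 0.0618
gripper_force: 0.0
```

Run:
```python
from h import *
plan(.60,.003,.022,10.3);flat();edges("w17.png")
```

```text
t17.4 tcp [607.3   9.7  22.9] yaw 10.3 tilt [0.0008 0.0002] F [ 0.4  0.4 -0.5] width 0.0618 q7 -0.42 -> offset [-0.0355 -0.0559  0.0059] rot -0.0004 3
z along y [56.8, 56.8, 56.9, 56.9, 56.9]
board z 56.8
+y (board,slat) [(np.float64(60.7), np.float64(84.7)), (np.float64(59.6), np.float64(84.5)), (np.float64(59.6), np.float64(84.6))]
-y (board,slat) [(np.float64(66.9), np.float64(79.2)), (np.float64(65.9), np.float64(79.3)), (np.float64(65.9), np.float64(79.1))]
tcp along y 599.7 x -98.4
```

>>> drive_tool:
  rows:
    - {"offset": [0,-0.013,0],"rotation": [0,0,0],"claw": 0.76}
    - {"offset": [0,-0.013,0],"rotation": [0,0,0],"claw": 0.8}
    - {"offset": [0,-0.013,0],"rotation": [0,0,0],"claw": 0.85}
    - {"offset": [0,-0.013,0],"rotation": [0,0,0],"claw": 0.92}
    - {"offset": [0,-0.013,0],"rotation": [0,0,0],"claw": 0.92}
    - {"offset": [0,-0.013,0],"rotation": [0,0,0],"claw": 0.92}
  force: 40

```text
clock: 17.98
tcp_pos: [0.6048, 0.0094, 0.0224]
orientation: [-2.014, -2.411, 0.0]
contact_force: [1.4, 1.0, -4.9]
grip_width: 0.0736
gripper_force: 45.1
```

Run:
```python
from h import *
plan(.60,.003,.022,10.3);flat();edges("w18.png")
```

```text
t18.0 tcp [604.8   9.4  22.4] yaw 10.3 tilt [-0.0004  0.0001] F [ 1.4  1.  -4.9] width 0.0736 q7 -0.42 -> offset [-0.036 -0.039  0.003] rot -0.0004 3
z along y [56.9, 56.9, 56.9, 56.9, 56.9]
board z 56.9
+y (board,slat) [(np.float64(63.3), np.float64(87.0)), (np.float64(62.2), np.float64(86.9)), (np.float64(62.1), np.float64(86.9))]
-y (board,slat) [(np.float64(64.5), np.float64(76.6)), (np.float64(63.3), np.float64(76.9)), (np.float64(63.4), np.float64(76.6))]
tcp along y 596.7 x -98.5
```

>>> drive_tool:
  rows:
    - {"offset": [0,0.01,0],"rotation": [0,0,0],"claw": 0.92}
    - {"offset": [0,0.02,0],"rotation": [0,0,0],"claw": 0.92}
    - {"offset": [0,0.03,0],"rotation": [0,0,0],"claw": 0.92}
    - {"offset": [0,0.04,0],"rotation": [0,0,0],"claw": 0.92}
    - {"offset": [0,0.05,0],"rotation": [0,0,0],"claw": 0.92}
    - {"offset": [0,0.06,0],"rotation": [0,0,0],"claw": 0.92}
    - {"offset": [0,0.06,0],"rotation": [0,0,0],"claw": 0.92}

```text
clock: 18.67
tcp_pos: [0.6081, 0.0099, 0.0229]
orientation: [-2.011, -2.407, 0.016]
contact_force: [-20.6, -3.6, 18.5]
grip_width: 0.0735
gripper_force: 54.1
```

Run:
```python
from h import *
plan(.60,.003,.022,10.3);flat();edges("w19.png")
```

```text
t18.7 tcp [608.1   9.9  22.9] yaw 10.3 tilt [-0.0109 -0.0045] F [-20.6  -3.6  18.5] width 0.0735 q7 -0.42 -> offset [-0.0356 -0.0615  0.0067] rot -0.0004 3
z along y [58.0, 57.7, 57.5, 57.2, 57.0]
board z 57.5
+y (board,slat) [(np.float64(63.4), np.float64(85.7)), (np.float64(62.3), np.float64(85.4)), (np.float64(62.3), np.float64(85.5))]
-y (board,slat) [(np.float64(64.3), np.float64(76.5)), (np.float64(63.2), np.float64(76.5)), (np.float64(63.1), np.float64(76.5))]
tcp along y 600.2 x -98.5
```

>>> drive_tool:
  rows:
    - {"offset": [0,0,-0.007],"rotation": [-0.005,0,0],"claw": 0.92}
    - {"offset": [0,0.005,-0.015],"rotation": [-0.01,0,0],"claw": 0.92}
    - {"offset": [0,0.01,-0.015],"rotation": [-0.012,0,0],"claw": 0.92}
    - {"offset": [0,0.02,-0.015],"rotation": [-0.012,0,0],"claw": 0.92}
    - {"offset": [0,0.03,-0.015],"rotation": [-0.012,0,0],"claw": 0.92}
    - {"offset": [0,0.03,-0.015],"rotation": [-0.012,0,0],"claw": 0.92}

```text
clock: 19.27
tcp_pos: [0.6132, 0.0106, 0.0231]
orientation: [2.009, 2.404, 0.015]
contact_force: [-8.9, -1.1, -2.2]
grip_width: 0.0733
gripper_force: 53.7
```

Run:
```python
from h import *
plan(.60,.003,.022,10.3);flat();edges("w20.png")
```

```text
t19.3 tcp [613.2  10.6  23.1] yaw 10.2 tilt [0.0132 0.0013] F [-8.9 -1.1 -2.2] width 0.0733 q7 -0.43 -> offset [-0.0344 -0.096   0.006 ] rot -0.0006 3
z along y [57.0, 57.4, 57.7, 58.0, 58.2]
board z 57.5
+y (board,slat) [(np.float64(62.9), np.float64(80.1)), (np.float64(61.6), np.float64(79.9)), (np.float64(61.6), np.float64(80.0))]
-y (board,slat) [(np.float64(65.0), np.float64(77.1)), (np.float64(63.9), np.float64(77.1)), (np.float64(63.9), np.float64(77.0))]
tcp along y 605.3 x -98.5
```

>>> drive_tool:
  rows:
    - {"offset": [0,0.008,0],"rotation": [0.003,0,0],"claw": 0.92}
    - {"offset": [0,0.016,0],"rotation": [0.004,0,0],"claw": 0.92}
    - {"offset": [0,0.024,0],"rotation": [0.004,0,0],"claw": 0.92}
    - {"offset": [0,0.032,0],"rotation": [0.004,0,0],"claw": 0.92}
    - {"offset": [0,0.04,0],"rotation": [0.004,0,0],"claw": 0.92}
    - {"offset": [0,0.05,0],"rotation": [0.004,0,0],"claw": 0.92}
    - {"offset": [0,0.05,0],"rotation": [0.004,0,0],"claw": 0.92}

```text
clock: 19.95
tcp_pos: [0.6181, 0.0114, 0.0234]
orientation: [2.013, 2.409, -0.002]
contact_force: [-20.5, -2.6, 8.1]
grip_width: 0.0736
gripper_force: 54.0
```

Run:
```python
from h import *
plan(.60,.003,.022,10.3);flat();edges("w21.png")
```

```text
t19.9 tcp [618.1  11.4  23.4] yaw 10.2 tilt [ 0.0008 -0.0021] F [-20.5  -2.6   8.1] width 0.0736 q7 -0.42 -> offset [-0.0339 -0.1287  0.0092] rot -0.0006 3
z along y [57.9, 57.9, 58.0, 58.0, 58.1]
board z 57.9
+y (board,slat) [(np.float64(63.1), np.float64(76.2)), (np.float64(62.0), np.float64(76.1)), (np.float64(61.9), np.float64(75.9))]
-y (board,slat) [(np.float64(64.7), np.float64(76.9)), (np.float64(63.6), np.float64(76.9)), (np.float64(63.6), np.float64(77.0))]
tcp along y 610.3 x -98.6
```

>>> drive_tool:
  rows:
    - {"offset": [0,0.007,0.005],"rotation": [0,0,0],"claw": 0.92}
    - {"offset": [0,0.014,0.007],"rotation": [0,0,0],"claw": 0.92}
    - {"offset": [0,0.02,0.007],"rotation": [0,0,0],"claw": 0.92}
    - {"offset": [0,0.02,0.007],"rotation": [0,0,0],"claw": 0.92}

```text
clock: 20.38
tcp_pos: [0.6183, 0.0114, 0.0225]
orientation: [-2.014, -2.41, 0.009]
contact_force: [-31.4, -5.4, 19.2]
grip_width: 0.0741
gripper_force: 54.2
```

Run:
```python
from h import *
plan(.60,.003,.022,10.3);flat();edges("w22.png")
```

```text
t20.4 tcp [618.3  11.4  22.5] yaw 10.2 tilt [-0.0043 -0.0043] F [-31.4  -5.4  19.2] width 0.0741 q7 -0.42 -> offset [-0.0338 -0.1298  0.0042] rot -0.0005 3
z along y [57.3, 57.2, 57.1, 57.0, 57.0]
board z 57.1
+y (board,slat) [(np.float64(63.2), np.float64(75.9)), (np.float64(62.1), np.float64(75.8)), (np.float64(62.1), np.float64(75.9))]
-y (board,slat) [(np.float64(64.6), np.float64(76.8)), (np.float64(63.5), np.float64(76.8)), (np.float64(63.5), np.float64(76.8))]
tcp along y 610.5 x -98.7
```

Force rose from 20 to 31 N with no further travel, so the front slat is home. I back off and level the tool.

>>> drive_tool:
  rows:
    - {"offset": [0,-0.04,0.004],"rotation": [0.004,0,0],"claw": 0.92}
    - {"offset": [0,-0.08,0.008],"rotation": [0.008,0,0],"claw": 0.92}
    - {"offset": [0,-0.12,0.008],"rotation": [0.008,0,0],"claw": 0.92}
    - {"offset": [0,-0.16,0.008],"rotation": [0.008,0,0],"claw": 0.92}
    - {"offset": [0,-0.2,0.008],"rotation": [0.008,0,0],"claw": 0.92}
    - {"offset": [0,-0.24,0.008],"rotation": [0.008,0,0],"claw": 0.92}
    - {"offset": [0,-0.28,0.008],"rotation": [0.008,0,0],"claw": 0.92}
    - {"offset": [0,-0.32,0.008],"rotation": [0.008,0,0],"claw": 0.92}
    - {"offset": [0,-0.35,0.008],"rotation": [0.008,0,0],"claw": 0.92}
    - {"offset": [0,-0.37,0.008],"rotation": [0.008,0,0],"claw": 0.92}
    - {"offset": [0,-0.38,0.008],"rotation": [0.008,0,0],"claw": 0.92}
    - {"offset": [0,-0.38,0.008],"rotation": [0.008,0,0],"claw": 0.92}

```text
clock: 21.48
tcp_pos: [0.5723, 0.0034, 0.0223]
orientation: [2.014, 2.411, -0.001]
contact_force: [-2.8, -0.9, -1.1]
grip_width: 0.0735
gripper_force: 53.8
```

Run:
```python
from h import *
plan(.56,.003,.022,100.3);flat();edges("w23.png")
```

```text
t21.5 tcp [572.3   3.4  22.3] yaw 10.3 tilt [-0.0002 -0.0003] F [-2.8 -0.9 -1.1] width 0.0735 q7 -0.44 -> offset [ 0.0119 -0.0809  0.0023] rot -0.7858 3
z along y [56.8, 56.9, 56.9, 56.9, 56.9]
board z 56.8
+y (board,slat) [(np.float64(63.2), np.float64(75.6)), (np.float64(62.2), np.float64(75.6)), (np.float64(62.1), np.float64(75.5))]
-y (board,slat) [(np.float64(64.5), np.float64(76.7)), (np.float64(63.5), np.float64(76.7)), (np.float64(63.4), np.float64(76.7))]
tcp along y 563.8 x -98.5
```

>>> drive_tool:
  rows:
    - {"offset": [0,-0.01,0],"rotation": [0,0,-0.025],"claw": 0.92}
    - {"offset": [0,-0.02,0],"rotation": [0,0,-0.07],"claw": 0.92}
    - {"offset": [0,-0.03,0],"rotation": [0,0,-0.115],"claw": 0.92}
    - {"offset": [0,-0.04,0],"rotation": [0,0,-0.16],"claw": 0.92}
    - {"offset": [0,-0.04,0],"rotation": [0,0,-0.21],"claw": 0.92}
    - {"offset": [0,-0.04,0],"rotation": [0,0,-0.26],"claw": 0.92}
    - {"offset": [0,-0.04,0],"rotation": [0,0,-0.31],"claw": 0.92}
    - {"offset": [0,-0.04,0],"rotation": [0,0,-0.36],"claw": 0.92}
    - {"offset": [0,-0.04,0],"rotation": [0,0,-0.41],"claw": 0.92}
    - {"offset": [0,-0.04,0],"rotation": [0,0,-0.46],"claw": 0.92}
    - {"offset": [0,-0.04,0],"rotation": [0,0,-0.51],"claw": 0.92}
    - {"offset": [0,-0.04,0],"rotation": [0,0,-0.56],"claw": 0.92}
    - {"offset": [0,-0.04,0],"rotation": [0,0,-0.61],"claw": 0.92}
    - {"offset": [0,-0.04,0],"rotation": [0,0,-0.66],"claw": 0.92}
    - {"offset": [0,-0.04,0],"rotation": [0,0,-0.71],"claw": 0.92}
    - {"offset": [0,-0.04,0],"rotation": [0,0,-0.75],"claw": 0.92}
    - {"offset": [0,-0.04,0],"rotation": [0,0,-0.775],"claw": 0.92}
    - {"offset": [0,-0.04,0],"rotation": [0,0,-0.786],"claw": 0.92}
    - {"offset": [0,-0.04,0],"rotation": [0,0,-0.786],"claw": 0.92}
    - {"offset": [0,-0.04,0],"rotation": [0,0,-0.786],"claw": 0.92}

```text
clock: 23.25
tcp_pos: [0.5673, 0.0023, 0.0223]
orientation: [-0.281, 3.128, -0.0]
contact_force: [0.9, -1.5, -0.7]
grip_width: 0.0734
gripper_force: 53.8
```

Run:
```python
from h import *
plan(.60,.008,.022,100.3);flat();gap("w24.png");edges("w25.png")
```

```text
t23.2 tcp [567.3   2.3  22.3] yaw 100.2 tilt [ 0.0011 -0.0001] F [ 0.9 -1.5 -0.7] width 0.0734 q7 0.92 -> offset [-0.2211 -0.0015  0.0025] rot -0.0004 3
z along y [56.8, 56.9, 56.9, 56.9, 56.9]
board (((529.6266479492188, 2.749530792236328), (58.87089920043945, 115.34862518310547), 10.445749282836914), np.int32(26554)) 0.056855680613063515
front edges in tool frame: board 66.2 slat outer [78.3, 78.0, 78.3] tcp a -558.7
board z 56.8
+y (board,slat) [(np.float64(63.5), np.float64(75.8)), (np.float64(62.4), np.float64(75.8)), (np.float64(62.4), np.float64(75.9))]
-y (board,slat) [(np.float64(64.4), np.float64(76.3)), (np.float64(63.1), np.float64(76.4)), (np.float64(63.1), np.float64(76.4))]
tcp along y -98.8 x -558.6
```

>>> drive_tool:
  rows:
    - {"offset": [-0.02,0,0],"rotation": [0,0,0],"claw": 0.92}
    - {"offset": [-0.05,0,-0.002],"rotation": [0,0,0],"claw": 0.92}
    - {"offset": [-0.08,0,-0.004],"rotation": [0,0,0],"claw": 0.92}
    - {"offset": [-0.11,0,-0.004],"rotation": [0,0,0],"claw": 0.92}
    - {"offset": [-0.14,0,-0.004],"rotation": [0,0,0],"claw": 0.92}
    - {"offset": [-0.17,0,-0.004],"rotation": [0,0,0],"claw": 0.92}
    - {"offset": [-0.2,0,-0.004],"rotation": [0,0,0],"claw": 0.92}
    - {"offset": [-0.225,0,-0.004],"rotation": [0,0,0],"claw": 0.92}
    - {"offset": [-0.24,0,-0.004],"rotation": [0,0,0],"claw": 0.92}
    - {"offset": [-0.25,0,-0.004],"rotation": [0,0,0],"claw": 0.92}
    - {"offset": [-0.25,0,-0.004],"rotation": [0,0,0],"claw": 0.92}

```text
clock: 24.32
tcp_pos: [0.604, 0.0093, 0.0226]
orientation: [-0.282, 3.129, 0.0]
contact_force: [0.2, -0.1, -6.0]
grip_width: 0.0734
gripper_force: 53.8
```

```bash
cat >> h.py <<'E'
def flatx():
    f=grab_frame("wrist");W=cloud(f)*1000;p,R=yawpose();c=p*1000;D=W-c
    hsv=cv2.cvtColor(f["frame"],cv2.COLOR_RGB2HSV)
    a=D[...,:2]@R[:2,0];b=D[...,:2]@R[:2,1];z=W[...,2]
    w=(hsv[...,1]>50)&(hsv[...,0]>10)&(hsv[...,0]<35)&(hsv[...,2]>90)
    print("z along x",[(l,float(np.median(z[k]).round(1))) for l in (-60,-45,-30,20,30,40,50) for k in [w&(z>51)&(z<80)&(a>l)&(a<l+8)&(abs(b)<60)] if k.sum()>30])
E
python3 - <<'E'
from h import *
plan(.60,.008,.022,100.3);flatx();gap("w26.png")
E
```

```text
t24.3 tcp [604.    9.3  22.6] yaw 100.3 tilt [0.0003 0.0003] F [ 0.2 -0.1 -6. ] width 0.0734 q7 0.95 -> offset [ 0.0276 -0.0036  0.0038] rot 0.0001 3
z along x [(-30, 57.0), (20, 57.0), (30, 57.1), (40, 57.1), (50, 57.1)]
board (((569.9027099609375, 10.110939025878906), (67.73826599121094, 115.49761199951172), 9.83251953125), np.int32(27140)) 0.05702420739278599
front edges in tool frame: board 66.0 slat outer [78.1, 77.8, 78.2] tcp a -595.3
```

>>> drive_tool:
  rows:
    - {"offset": [-0.01,0,0.002],"rotation": [0,0,0],"claw": 0.92}
    - {"offset": [-0.02,0,0.002],"rotation": [0,0,0],"claw": 0.92}
    - {"offset": [-0.03,0,0],"rotation": [0,-0.002,0],"claw": 0.92}
    - {"offset": [-0.04,0,-0.002],"rotation": [0,-0.004,0],"claw": 0.92}
    - {"offset": [-0.05,0,-0.004],"rotation": [0,-0.005,0],"claw": 0.92}
    - {"offset": [-0.06,0,-0.004],"rotation": [0,-0.006,0],"claw": 0.92}
    - {"offset": [-0.07,0,-0.004],"rotation": [0,-0.006,0],"claw": 0.92}
    - {"offset": [-0.08,0,-0.004],"rotation": [0,-0.006,0],"claw": 0.92}
    - {"offset": [-0.08,0,-0.004],"rotation": [0,-0.006,0],"claw": 0.92}

```text
clock: 25.17
tcp_pos: [0.6137, 0.011, 0.0228]
orientation: [-0.282, 3.12, 0.0]
contact_force: [-5.1, -0.4, -3.2]
grip_width: 0.0733
gripper_force: 53.9
```

Run:
```python
from h import *
plan(.60,.008,.022,100.3);flatx();gap("w27.png")
```

```text
t25.2 tcp [613.7  11.   22.8] yaw 100.3 tilt [0.0085 0.001 ] F [-5.1 -0.4 -3.2] width 0.0733 q7 0.95 -> offset [ 0.0937 -0.0035  0.0049] rot 0.0001 3
z along x [(-30, 57.4), (20, 57.2), (30, 57.1), (40, 57.1), (50, 57.0)]
board (((580.3460693359375, 12.300300598144531), (68.24754333496094, 115.11317443847656), 10.574905395507812), np.int32(26849)) 0.057016940204359864
front edges in tool frame: board 66.5 slat outer [78.5, 78.2, 78.5] tcp a -605.8
```

>>> drive_tool:
  rows:
    - {"offset": [-0.01,0,0.002],"rotation": [0,0.001,0],"claw": 0.92}
    - {"offset": [-0.02,0,0.002],"rotation": [0,0.001,0],"claw": 0.92}
    - {"offset": [-0.03,0,0.002],"rotation": [0,0.001,0],"claw": 0.92}
    - {"offset": [-0.04,0,0.002],"rotation": [0,0.001,0],"claw": 0.92}
    - {"offset": [-0.05,0,0.002],"rotation": [0,0.001,0],"claw": 0.92}
    - {"offset": [-0.055,0,0.002],"rotation": [0,0.001,0],"claw": 0.92}
    - {"offset": [-0.055,0,0.002],"rotation": [0,0.001,0],"claw": 0.92}

```text
clock: 25.85
tcp_pos: [0.6187, 0.012, 0.0224]
orientation: [-0.282, 3.129, -0.003]
contact_force: [-15.1, -3.6, 7.3]
grip_width: 0.0735
gripper_force: 54.1
```

Run:
```python
from h import *
plan(.60,.008,.022,100.3);flatx();gap("w28.png")
```

```text
t25.9 tcp [618.7  12.   22.4] yaw 100.3 tilt [ 0.0005 -0.0017] F [-15.1  -3.6   7.3] width 0.0735 q7 0.96 -> offset [ 0.1271 -0.0038  0.0028] rot 0.0001 3
z along x [(-30, 56.9), (20, 56.9), (30, 57.0), (40, 57.0), (50, 57.0)]
board (((585.4119873046875, 12.879669189453125), (68.4481430053711, 115.35709381103516), 10.146288871765137), np.int32(27432)) 0.05690691953715865
front edges in tool frame: board 66.3 slat outer [78.3, 78.0, 78.3] tcp a -610.8
```

Perfectly flat, and near the predicted home position. I push a little more to confirm.

>>> drive_tool:
  rows:
    - {"offset": [-0.01,0,0],"rotation": [0,0,0],"claw": 0.92}
    - {"offset": [-0.02,0,0],"rotation": [0,0,0],"claw": 0.92}
    - {"offset": [-0.03,0,0],"rotation": [0,-0.001,0],"claw": 0.92}
    - {"offset": [-0.04,0,0],"rotation": [0,-0.002,0],"claw": 0.92}
    - {"offset": [-0.04,0,0],"rotation": [0,-0.002,0],"claw": 0.92}

```text
clock: 26.37
tcp_pos: [0.6187, 0.0119, 0.0224]
orientation: [0.282, -3.122, 0.008]
contact_force: [-36.5, -10.9, 26.4]
grip_width: 0.0735
gripper_force: 55.7
```

Run:
```python
from h import *
plan(.60,.008,.022,100.3);flatx();gap("w29.png")
```

```text
t26.4 tcp [618.7  11.9  22.4] yaw 100.3 tilt [-0.0067 -0.0055] F [-36.5 -10.9  26.4] width 0.0735 q7 0.96 -> offset [ 0.1271 -0.0033  0.0034] rot 0.0003 3
z along x [(-30, 56.9), (20, 57.0), (30, 57.0), (40, 57.0), (50, 57.0)]
board (((585.26220703125, 13.147750854492188), (67.74092102050781, 115.57618713378906), 10.128478050231934), np.int32(27599)) 0.05695554803264012
front edges in tool frame: board 66.2 slat outer [78.1, 77.8, 78.2] tcp a -610.8
```

Force went from 15 to 38 N with no movement, so the right slat is home. I back off, release and lift clear.

>>> drive_tool:
  rows:
    - {"offset": [0.03,0,0.003],"rotation": [0,0.004,0],"claw": 0.92}
    - {"offset": [0.06,0,0.006],"rotation": [0,0.007,0],"claw": 0.92}
    - {"offset": [0.1,0,0.006],"rotation": [0,0.007,0],"claw": 0.92}
    - {"offset": [0.14,0,0.006],"rotation": [0,0.007,0],"claw": 0.92}
    - {"offset": [0.18,0,0.006],"rotation": [0,0.007,0],"claw": 0.92}
    - {"offset": [0.22,0,0.006],"rotation": [0,0.007,0],"claw": 0.92}
    - {"offset": [0.26,0,0.006],"rotation": [0,0.007,0],"claw": 0.92}
    - {"offset": [0.29,0,0.006],"rotation": [0,0.007,0],"claw": 0.92}
    - {"offset": [0.3,0,0.006],"rotation": [0,0.007,0],"claw": 0.92}
    - {"offset": [0.3,0,0.006],"rotation": [0,0.007,0],"claw": 0.85}
    - {"offset": [0.3,0,0.006],"rotation": [0,0.007,0],"claw": 0.78}
    - {"offset": [0.3,0,0.006],"rotation": [0,0.007,0],"claw": 0.7}
    - {"offset": [0.3,0,0.006],"rotation": [0,0.007,0],"claw": 0.65}
    - {"offset": [0.3,0,0.006],"rotation": [0,0.007,0],"claw": 0.65}
    - {"offset": [0.3,0,0.006],"rotation": [0,0.007,0],"claw": 0.65}

```text
clock: 27.72
tcp_pos: [0.5849, 0.0058, 0.0214]
orientation: [0.283, -3.128, -0.0]
contact_force: [0.0, 0.2, 0.2]
grip_width: 0.0554
gripper_force: 0.0
```

Run:
```python
from h import *
plan(.58,.005,.15,100.3);flatx();edges("w30.png")
```

```text
t27.7 tcp [584.9   5.8  21.4] yaw 100.3 tilt [-0.0006 -0.    ] F [0.  0.2 0.2] width 0.0554 q7 0.94 -> offset [ 3.350e-02  5.000e-04 -8.572e-01] rot 0.0002 3
z along x [(-45, 56.9), (-30, 56.8), (20, 56.9), (30, 56.9), (40, 56.9), (50, 56.9)]
board z 56.8
+y (board,slat) [(np.float64(63.5), np.float64(75.7)), (np.float64(62.4), np.float64(75.7)), (np.float64(62.3), np.float64(75.8))]
-y (board,slat) [(np.float64(64.1), np.float64(76.3)), (np.float64(63.2), np.float64(76.4)), (np.float64(63.1), np.float64(76.3))]
tcp along y -99.1 x -576.6
```

>>> drive_tool:
  rows:
    - {"offset": [0,0,-0.1],"rotation": [0,0,0],"claw": 0.65}
    - {"offset": [0,0,-0.2],"rotation": [0,0,0],"claw": 0.65}
    - {"offset": [0,0,-0.3],"rotation": [0,0,0],"claw": 0.65}
    - {"offset": [0,0,-0.45],"rotation": [0,0,0],"claw": 0.65}
    - {"offset": [0,0,-0.6],"rotation": [0,0,0],"claw": 0.65}
    - {"offset": [0,0,-0.8],"rotation": [0,0,0],"claw": 0.65}
    - {"offset": [0,0,-1],"rotation": [0,0,0],"claw": 0.65}
    - {"offset": [0,0,-1],"rotation": [0,0,0],"claw": 0.65}
    - {"offset": [0,0,-1],"rotation": [0,0,0],"claw": 0.65}

```text
clock: 28.57
tcp_pos: [0.5865, 0.0064, 0.1751]
orientation: [-0.282, 3.124, -0.001]
contact_force: [-0.1, -0.4, -0.4]
grip_width: 0.0553
gripper_force: 0.0
```

>>> drive_tool:
  rows:
    - {"offset": [0.25,0,0],"rotation": [0,0,0],"claw": 0.65}
    - {"offset": [0.45,0,0],"rotation": [0,0,0],"claw": 0.65}
    - {"offset": [0.6,0,0],"rotation": [0,0,0],"claw": 0.65}
    - {"offset": [0.6,0,0],"rotation": [0,0,0],"claw": 0.65}
    - {"offset": [0.6,0,0],"rotation": [0,0,0],"claw": 0.65}

```text
clock: 28.98
tcp_pos: [0.4954, -0.0111, 0.1714]
orientation: [0.282, -3.128, 0.002]
contact_force: [0.5, -0.7, -0.5]
grip_width: 0.0558
gripper_force: 0.0
```

Run:
```python
from h import *
plan(.58,.005,.15,100.3)
f=grab_frame("wrist");W=cloud(f)*1000;F=f["frame"]
hsv=cv2.cvtColor(F,cv2.COLOR_RGB2HSV)
r,n,m=stand(W/1000,F,(.585,.006),.11);print(r,n)
c=np.array(r[0]);th=np.radians(10.2);e=[np.array([np.cos(th+k*np.pi/2),np.sin(th+k*np.pi/2)]) for k in range(4)]
for k in range(4):
    D=W[...,:2]-c;a=D@e[k];b=D@e[(k+1)%4];s=(W[...,2]>42)&(W[...,2]<50)&(a>67)&(a<95)&(abs(b)<45)&(hsv[...,0]<35)&(hsv[...,1]>60)
    print(["+n(right)","+t(front)","-n(left)","-t(fixed)"][k],int(s.sum()),np.percentile(a[s],98) if s.sum()>20 else None)
W=cloud(grab_frame("top"))
for n,b in dict(jar=(180,212,158,186,.07,.1),pot=(302,332,135,163,.052,.075),tamper=(155,212,188,230,.01,.03),tape=(130,168,160,196,.015,.035),mug=(360,410,215,252,.06,.11)).items():
    P=W[b[2]:b[3],b[0]:b[1]].reshape(-1,3);P=P[(P[:,2]>b[4])&(P[:,2]<b[5])];print(n,cv2.minAreaRect((P[:,:2]*1000).astype(np.float32))[0])
```

```text
t29.0 tcp [495.4 -11.1 171.4] yaw 100.3 tilt [-0.001  -0.0016] F [ 0.5 -0.7 -0.5] width 0.0558 q7 1.10 -> offset [-0.5746  0.0052  0.1419] rot 0.0000 3
((584.2553100585938, 6.00762939453125), (130.75286865234375, 129.4552459716797), 10.348443031311035) 10465
+n(right) 50 75.63450809981585
+t(front) 92 76.36172465639652
-n(left) 1067 77.09221378800456
-t(fixed) 88 76.63128538997522
jar (604.009521484375, 206.6335906982422)
pot (671.4053955078125, -182.74673461914062)
tamper (512.50537109375, 274.7074279785156)
tape (599.3646240234375, 372.62646484375)
mug (396.16253662109375, -383.7575378417969)
```

Run:
```python
from h import *
from bench import hand_in
F=cv2.cvtColor(cv2.imread("pics/top0.png"),cv2.COLOR_BGR2RGB).astype(int);G=grab_frame("top")["frame"].astype(int)
for n,(u,v) in dict(mug=(394,234),tamper=(181,210)).items():
    print(n,np.abs(F-G)[v-12:v+12,u-12:u+12].mean())
print(hand_in())
```

```text
mug 2.154513888888889
tamper 1.5787037037037037
the job is handed in; nothing more can be done
None
```

All three loose slats are pressed home and the job is handed in at about 29 s, with the stand flat at rest and the other things apparently undisturbed. The stand did not stay flat throughout: its rear lifted about 14 mm twice during the front-slat pass before I re-gripped, and it rose about 1 mm once more near the end of that pass.

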